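# Fill the courier tube carrier and hold its halves pressed shut

## Task

Get the tube carrier ready for the courier: put the two blue-capped tubes from the wire rack down into the two empty pockets of the blue lower half, leaving the purple-capped tubes where they are and keeping every tube upright. Then fit the white upper half over its two dowels, orange mark to orange mark, press the halves fully together against the springy seal, and finish while still holding it pressed shut, so that a colleague can snap the latches; leave the other things on the worktop alone.

Things in the scene. Friction and masses are not known exactly. Their poses are not given: they have to be found in the camera images.
- carrier: blue lower half of the tube carrier, fixed, 54 (x) x 176 (y) x 60 mm, foot flange 62 x 184 x 8 mm. Origin: centre of its underside; y along the row of 4 pockets to the thick dowel (orange mark on the -x side and orange ring at its foot), z up. Flat top (parting face) at 60 mm, dowels upright on it; a black rubber seal frame round the pockets, 43 x 120 mm, stands 5 mm above it
- parting (a point): centre of the carrier's flat top, 60 mm above the worktop, axes as the carrier
- pocket1 (a point): floor centre of pocket 1 of 4, -42 mm along the carrier's y; a round pocket 17 mm wide and 50 mm deep, floor 10 mm above the worktop. Holds a purple-capped tube or nothing
- pocket2 (a point): floor centre of pocket 2 of 4, -14 mm along the carrier's y; a round pocket 17 mm wide and 50 mm deep, floor 10 mm above the worktop. Holds a purple-capped tube or nothing
- pocket3 (a point): floor centre of pocket 3 of 4, 14 mm along the carrier's y; a round pocket 17 mm wide and 50 mm deep, floor 10 mm above the worktop. Holds a purple-capped tube or nothing
- pocket4 (a point): floor centre of pocket 4 of 4, 42 mm along the carrier's y; a round pocket 17 mm wide and 50 mm deep, floor 10 mm above the worktop. Holds a purple-capped tube or nothing
- thick_dowel (a point): foot of the thick steel dowel, 69 mm along the carrier's y, on the parting face; dowel 13 mm thick, 50 mm tall, the last 6 mm tapered
- thin_dowel (a point): foot of the thin steel dowel, 69 mm along the carrier's -y, on the parting face; dowel 9 mm thick, 50 mm tall, the last 6 mm tapered
- seal (a joint): squeeze of the rubber seal, m: 0 free, 0.005 flush with the parting face (halves fully together). Springy, 2 N per mm: the upper half's own weight squeezes it 1 mm, another 8 N of push closes it fully, and it springs back when the push stops
- hood: white upper half, hollow hood open below, 44 (x) x 168 (y) x 58 mm, 0.2 kg, stands mouth down on the worktop. Origin: centre of its underside; y along it to the wide socket (orange mark on top and on the -x side there), z up. Grip across the 44 mm width at the grey ribs, mid length, 26 to 52 mm up. Sockets 69 mm from the middle, 14 mm deep bushes, 15 mm wide at +y, 11 at -y; tubes have room inside
- wide_socket (a point): mouth of the wide dowel socket, in the underside of the upper half, 69 mm along its y
- rack: white wire rack, 2 x 5 cells, fixed, 43 (x) x 91 (y) x 63 mm high; origin at the centre of its underside, y along its length. Only two cells are used; the top wires are 62 mm above the worktop, the tubes stand 6 mm above it
- blue_tube1: blood sample tube, light blue cap 16 mm wide and about 20 mm tall, glass 13 mm wide, 88 mm tall in all, 17 g; origin at the centre of its bottom, z up along the tube. It feels solid from the bottom to 78 mm up, 12.8 mm wide; grip it at 59 to 78 mm. Spare, stands in the wire rack, in a corner cell (10 mm along the rack's x, 35 mm along its y).
- blue_tube2: blood sample tube, light blue cap 16 mm wide and about 20 mm tall, glass 13 mm wide, 88 mm tall in all, 17 g; origin at the centre of its bottom, z up along the tube. It feels solid from the bottom to 78 mm up, 12.8 mm wide; grip it at 59 to 78 mm. Spare, stands in the wire rack, in the corner cell diagonally across (-10 mm, -35 mm).
- purple_tube1: blood sample tube, purple cap 16 mm wide and about 20 mm tall, glass 13 mm wide, 88 mm tall in all, 17 g; origin at the centre of its bottom, z up along the tube. It feels solid from the bottom to 78 mm up, 12.8 mm wide; grip it at 59 to 78 mm. Already stands in one of the carrier's pockets.
- purple_tube2: blood sample tube, purple cap 16 mm wide and about 20 mm tall, glass 13 mm wide, 88 mm tall in all, 17 g; origin at the centre of its bottom, z up along the tube. It feels solid from the bottom to 78 mm up, 12.8 mm wide; grip it at 59 to 78 mm. Already stands in one of the carrier's pockets.
- label_roll: roll of white labels, 69 mm wide, 30 mm high; to be left alone; origin at the centre of its underside
- marker: white and blue marker pen, 135 mm long, 17 mm thick; to be left alone; origin at the middle of its underside
- tape_roll: roll of beige tape, 94 mm wide, 25 mm high; to be left alone; origin at the centre of its underside
- gauze_pack: pale green gauze pack, 55 x 70 x 10 mm; to be left alone; origin at the centre of its underside

How it is judged:
By the outcome, as a careful person would: the job done as asked, in the order asked, and still so for the second after the job is handed in, while the arm keeps its last pose, push and grip.
It also fails if it takes over 72 s, if anything falls off the work surface, if the arm or the gripper's body presses on something with over 40 N, if the wrist force passes 120 N, or if a joint passes its speed limit or range.

## Robot

A 6-joint arm with a two-finger parallel gripper is mounted at the origin on a cart in front of the work surface, level with it; the furniture and walls round the work are solid. World frame = base frame: x ahead of the robot, y to its left, z up, the work surface at z = 0. Lengths are in mm, angles in rad, forces in N, time in s.
With the tool pointing down it reaches from about 275 to 1000 mm from the base axis. Payload 8.4 kg.
Tool frame: the origin (TCP) lies at the very end of the fingers, on their centre line; the grasp point (between the pads) lies 19 mm behind it; z points along the fingers, y is the direction in which the jaws open and shut (so a half turn about z gives the same grasp; the last joint's range is limited). The gripper opens to 85 mm and grips with 20 to 120 N. Pads are 22 mm wide; open, the fingers measure 114 mm over their backs; the gripper's body (76 mm by 85 mm) begins 54 mm behind the grasp point. The pads swing forward as they close: fully open they stand 13 mm farther back than shut.
Start: joints at [1.317, 0.353, 1.633, -0, 1.155, -0.002], TCP at [155.716, 605.294, 231.281] pointing down, gripper open.
Joint ranges: [-2.63, 2.63], [-0.92, 2.1], [0.06, 2.66], [-1.3, 4.44], [0, 2.69], [-3.02, 3.02]. Speed limits (rad/s): [2.22, 2.22, 2.79, 3.14, 3.14, 3.14].

## Interface

Orientations are given as [roll, pitch, yaw] about the fixed x, y, z axes, in that order (R = Rz(yaw) Ry(pitch) Rx(roll)).
In Python, from rig import sense, grab_frame, get_calibration, sign_off, boxes_of, trace gives the robot as it stands.
- The arm moves only by the tool servo_tool, never from a script. Its argument "rows" is a list of rows, each a list of 3 entries, a list of its own where there are three numbers: the finger opening in mm, from 0 to 85.4, then the shift along the tool's x, y, z in mm, then the turn, a rotation vector about the tool's x, y, z in degrees. A call has 1 to 8 rows; each row shifts and turns the commanded pose from where the row before left it, along the tool's axes as they then stand; what a row does not reach is not made up. A row lasts 1/8 s, in which the tool goes at most 62.5 mm and 10.7 degrees, less where a joint would pass 70% of its speed; a pose out of reach is approached as far as the arm can. A call is refused whole if a number of a shift passes 62.5 or a number of a turn 10.7, either way. A call with a gripper value outside its range is refused whole. The fingers move at their own pace and stop on an object; "force" is the grip in N (left out, the last holds). Time passes only in rows, so rows that do not move let the fingers close. It gives the time, the measured TCP pose, the force and the opening at its end, in the units of the state.
- sense(): the state, without advancing time (a new reading comes with each control period).
- grab_frame(name): name is "scene" or "top" or "wrist"; returns the picture (480x640x3 uint8, blue, green, red); there is no depth.
- get_calibration(name): a dict with "intrinsics" (3x3 intrinsics, pixels), "world_to_cam" (4x4, takes a point from world to camera coordinates). Camera axes: x right, y down, z forward; pixel columns grow to the right and rows downward; lengths in mm; the calibration is good to about 2 mm. A picture is of the moment at which its call begins: read the wrist's pose just before it. get_calibration takes no time and is no camera call; for the wrist camera it gives the pose at the moment of the call.
- sign_off(): hands the job in, once; it reports no verdict.
Trained networks look in the newest picture that a camera, given by its name, has taken for a name from the list of things; names that differ only in an ending like _2 or _b are one class to them, and where a whole thing is asked for, a point or a joint stands for the part that bears it (a point fixed in the world has none). Each returns a list of dicts, best first, with "conf" (0 to 1); they miss things now and then, are a little off and sometimes report something else, mostly with a low value. They report only what shows in the picture. A call takes as long as a camera call.
- boxes_of(camera, thing): "centre" ([x, y, z] in mm, in the coordinates of the camera as it stood for that picture, good to about 4 mm: the middle of the surface that is visible of it).
- trace(camera, thing): "mask" (480x640 bool, what is visible of it).
The state is a dict: "clock": time; "qpos": joint angles; "qvel": joint speeds; "joint_efforts": joint torques, N m; "eef_pos": TCP position; "tcp_rot": TCP orientation; "contact_force": force on the tool from outside, world axes, zero at the start; "wrist_torque": the same for the moment, N m; "opening": opening from 0.0 (shut) to 1.0 (fully open).
Only numpy, scipy, OpenCV 4.12 (cv2) and the standard library are available. Lean on these libraries where they do the work, as an engineer would, in place of code of your own. Each camera call takes 0.05 s, during which the arm holds its last target. There are 200 camera calls.

## Working session

There is one attempt and no reset: what is moved stays moved. The work goes in short steps, Python scripts to look and compute and a tool call to move; the robot and the scene stay as the last step left them, time stands still between calls to the robot, and variables do not carry over. Pictures are saved under pics/ and viewed, about 8 in all and at most 12, crops included, and the job is handed in when it is done.

Besides the shell and the picture viewer there is one more tool, called after ">>>" by a JSON object that holds its "method" and its "body". servo_tool: Moves the arm, as the interface text tells. Its arguments: {"type":"object","properties":{"rows":{"type":"array","items":{"type":"array"}},"force":{"type":"number"}},"required":["rows"]}

```bash
mkdir -p pics; ls; cat > h.py <<'E'
import numpy as np,cv2
from rig import *
def look(cam,things):
    im=grab_frame(cam);C=get_calibration(cam);W=np.linalg.inv(np.array(C["world_to_cam"]))
    for t in things:
        for r in boxes_of(cam,t)[:3]:
            p=W@np.append(r["centre"],1);print(cam,t,round(r["conf"],2),p[:3].round(1))
    return im,C
def ray(C,u,v,z):
    K=np.array(C["intrinsics"]);W=np.linalg.inv(np.array(C["world_to_cam"]))
    d=W[:3,:3]@np.linalg.inv(K)@[u,v,1];o=W[:3,3]
    return o+d*(z-o[2])/d[2]
def proj(C,p):
    q=np.array(C["world_to_cam"])@np.append(p,1);k=np.array(C["intrinsics"])@q[:3];return k[:2]/k[2]
E
python3 - <<'E'
from h import *
s=sense();print(s)
for c in("top","scene"):
    im,C=look(c,["carrier","hood","rack","blue_tube1","purple_tube1","thick_dowel"]);cv2.imwrite(f"pics/{c}0.png",im);print(np.array(C["world_to_cam"]).round(3).tolist(),C["intrinsics"])
E
```

```text
pics
{'clock': 0.0, 'qpos': array([ 1.31661657e+00,  3.53630947e-01,  1.63413954e+00, -2.75699292e-05,
        1.15519527e+00, -2.40802508e-03]), 'qvel': array([ 7.63349516e-04,  8.98402615e-06, -1.08554559e-03,  1.54643056e-03,
       -5.89329727e-04,  7.42149191e-04]), 'joint_efforts': array([ 1.80521431e-03, -6.05228519e+01, -3.42083967e+01,  3.30432522e-04,
        8.89875664e-03, -6.81780733e-06]), 'eef_pos': array([155.59349671, 604.83054842, 230.57011122]), 'tcp_rot': array([-3.14021950e+00,  2.19011715e-05,  2.88983208e+00]), 'contact_force': array([ 0.71267607,  0.09376586, -0.1874224 ]), 'wrist_torque': array([ 0.00917138, -0.01491631, -0.02700283]), 'opening': 1.0012119867215759}
top carrier 0.69 [658.7 196.2  21.2]
top carrier 0.63 [ 5.318e+02 -2.000e-01  5.770e+01]
top hood 0.9 [447.9 317.8  57.1]
top hood 0.67 [ 492.5 -375.1   85. ]
top hood 0.25 [ 519.2 -301.4   91.5]
top rack 0.66 [ 506.2 -345.3   31.1]
top rack 0.17 [ 339.  -169.4   29. ]
top blue_tube1 0.55 [ 491.4 -377.2   87.4]
top blue_tube1 0.45 [ 519.1 -304.    90.3]
top purple_tube1 0.6 [537.2 -18.   96.8]
top
[... 298 characters left out ...]
    534.44469589 238.12282811]
 [  0.           0.           1.        ]]
scene carrier 0.69 [523.7 -35.1  46. ]
scene carrier 0.37 [ 337.8 -186.    30.4]
scene hood 0.88 [437.9 273.6  47.5]
scene rack 0.71 [ 503.5 -356.8   32.4]
scene blue_tube1 0.64 [ 495.9 -384.    68.1]
scene blue_tube1 0.56 [ 520.4 -313.1   68.6]
scene blue_tube1 0.39 [540.1 -23.6  88.2]
scene purple_tube1 0.49 [530.3  28.3  84.4]
scene thick_dowel 0.86 [522.7 -33.8  42.7]
[[0.857, -0.515, 0.016, -442.425], [-0.197, -0.356, -0.914, 178.405], [0.477, 0.78, -0.406, 1244.368], [0.0, 0.0, 0.0, 1.0]] [[568.96157111   0.         317.39326512]
 [  0.         568.96157111 241.70608751]
 [  0.           0.           1.        ]]
```

View pics/top0.png

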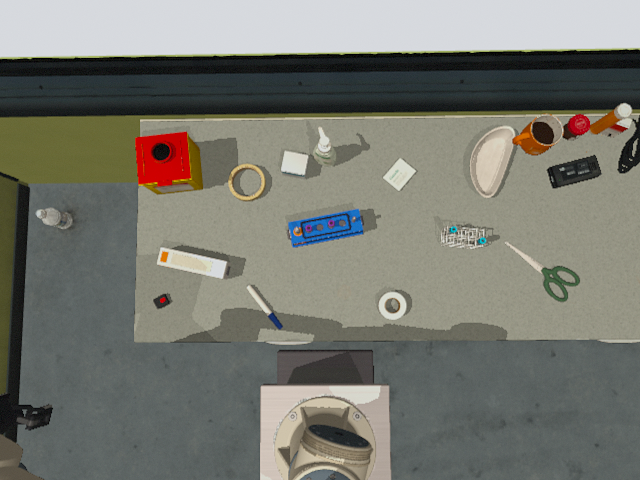

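```bash
python3 - <<'E'
import cv2
im=cv2.imread('pics/scene0.png');cv2.imwrite('pics/scene0b.png',im)
C=__import__('rig').get_calibration("wrist");print(C)
E
```

```text
{'intrinsics': array([[410.5957946 ,   0.        , 322.39424096],
       [  0.        , 410.5957946 , 238.69111075],
       [  0.        ,   0.        ,   1.        ]]), 'world_to_cam': array([[ 2.49118518e-01,  9.68472994e-01, -1.54583790e-04,
        -6.24999730e+02],
       [ 9.33485431e-01, -2.40076211e-01,  2.66398880e-01,
        -3.47364889e+01],
       [ 2.57963009e-01, -6.65091959e-02, -9.63862860e-01,
         3.78057910e+02],
       [ 0.00000000e+00,  0.00000000e+00,  0.00000000e+00,
         1.00000000e+00]])}
```

View pics/scene0.png

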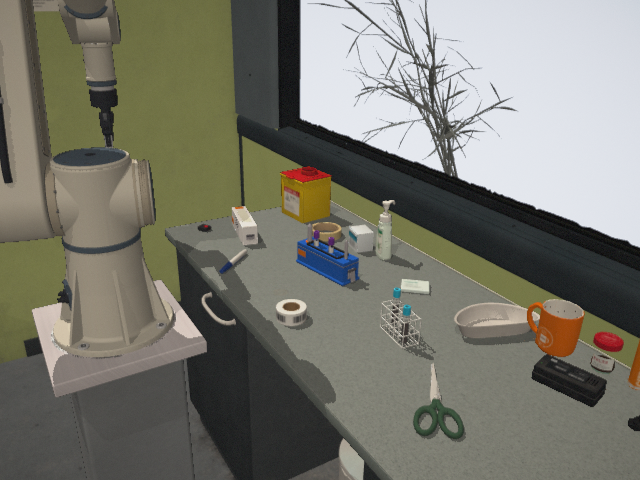

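The top view shows the carrier at about (326,226), orange/thick dowel on the left (+y). The hood is at (192,262) with its orange mark also on the left, and the rack is at (466,236). I'll plan moves from here and look with the wrist camera on the way: hood, then carrier, then rack.

```bash
cat >> h.py <<'E'
from scipy.spatial.transform import Rotation as Ro
def plan(x,y,z,yaw,n,start=None):
    s=sense();p=np.array(s["eef_pos"]);R=Ro.from_euler("xyz",s["tcp_rot"])
    if start is not None: p,R=np.array(start[:3],float),Ro.from_euler("xyz",[180,0,start[3]],degrees=True)
    T=np.array([x,y,z],float);G=Ro.from_euler("xyz",[180,0,yaw],degrees=True)
    rv=(R.inv()*G).as_rotvec(degrees=True)
    for i in range(n):
        sh=R.inv().apply((T-p)/(n-i)).round(1);p=p+R.apply(sh)
        print(sh.tolist(),(rv/n).round(1).tolist());R=R*Ro.from_rotvec((rv/n).round(1),degrees=True)
def st():
    s=sense();print(round(s["clock"],2),s["eef_pos"].round(1),np.degrees(s["tcp_rot"]).round(2),s["contact_force"].round(1),round(s["opening"],3))
E
python3 -c "
from h import *
plan(448,318,290,84,8)"
```

```text
[-44.3, -25.7, -7.3] [0.0, 0.0, 10.2]
[-48.2, -17.4, -7.3] [0.0, 0.0, 10.2]
[-50.5, -8.6, -7.3] [0.0, 0.0, 10.2]
[-51.2, 0.5, -7.4] [0.0, 0.0, 10.2]
[-50.3, 9.5, -7.3] [0.0, 0.0, 10.2]
[-47.9, 18.3, -7.4] [0.0, 0.0, 10.2]
[-43.9, 26.5, -7.3] [0.0, 0.0, 10.2]
[-38.5, 33.8, -7.4] [0.0, 0.0, 10.2]
```

>>> {"method": "servo_tool", "body": {"rows": [[85,[-44,-26,-7],[0,0,10.2]],[85,[-48,-17,-7],[0,0,10.2]],[85,[-50,-9,-7],[0,0,10.2]],[85,[-51,0,-7],[0,0,10.2]],[85,[-50,9,-7],[0,0,10.2]],[85,[-48,18,-7],[0,0,10.2]],[85,[-44,26,-7],[0,0,10.2]],[85,[-38,34,-7],[0,0,10.2]]]}}

```text
clock: 1.7
eef_pos: [446.4, 316.7, 287.8]
tcp_rot: [3.141, -0.0, 1.46]
contact_force: [0.8, 0.7, -0.4]
opening: 0.993
```

```bash
python3 - <<'E'
from h import *
st();im,C=look("wrist",["hood","wide_socket"]);cv2.imwrite("pics/w1.png",im)
np.savez("hood.npz",w=C["world_to_cam"],k=C["intrinsics"])
m=trace("wrist","hood")[0]["mask"].astype(np.uint8)
r=cv2.minAreaRect(cv2.findNonZero(m));print(r);print([ray(C,*q,58).round(1).tolist() for q in cv2.boxPoints(r)])
st();plan(530,0,290,100,6)
E
```

```text
1.7 [446.4 316.7 287.8] [ 1.7998e+02 -2.0000e-02  8.3640e+01] [ 0.8  0.7 -0.4] 0.993
wrist hood 0.92 [460.9 326.6  63.2]
wrist wide_socket 0.91 [463.2 329.4  57.8]
wrist wide_socket 0.56 [527.7  71.3  47.2]
((330.2622375488281, 186.1402587890625), (50.46721267700195, 186.85015869140625), 6.34019136428833)
[[416.1, 243.3, 58.0], [457.1, 409.0, 58.0], [499.4, 399.3, 58.0], [463.7, 231.6, 58.0]]
1.9 [445.9 317.4 287.4] [-1.80e+02 -2.00e-02  8.39e+01] [ 0.4  0.1 -0.7] 0.999
[-51.1, 19.6, -0.5] [-0.0, -0.0, -2.7]
[-52.0, 17.1, -0.4] [-0.0, -0.0, -2.7]
[-52.7, 14.7, -0.5] [-0.0, -0.0, -2.7]
[-53.3, 12.2, -0.4] [-0.0, -0.0, -2.7]
[-53.9, 9.6, -0.5] [-0.0, -0.0, -2.7]
[-54.3, 7.1, -0.4] [-0.0, -0.0, -2.7]
```

View pics/w1.png

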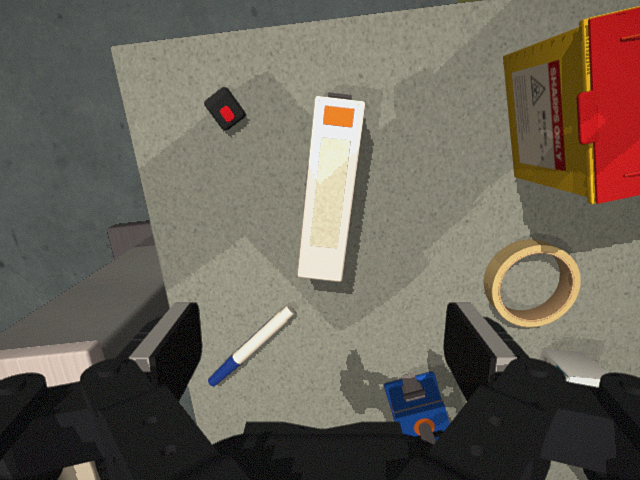

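The wrist view shows the hood at (332,187), with its orange mark at the top (338,116), which is +y. The carrier is entering at the bottom (418,405). Next is the carrier.

>>> {"method": "servo_tool", "body": {"rows": [[60,[-51,20,0],[0,0,-2.7]],[60,[-52,17,0],[0,0,-2.7]],[60,[-53,15,0],[0,0,-2.7]],[60,[-53,12,0],[0,0,-2.7]],[60,[-54,10,0],[0,0,-2.7]],[60,[-54,7,0],[0,0,-2.7]]]}}

```text
clock: 2.65
eef_pos: [530.6, 0.6, 287.3]
tcp_rot: [3.141, -0.0, 1.753]
contact_force: [0.1, 0.4, -0.1]
opening: 0.703
```

```bash
python3 - <<'E'
from h import *
st();im,C=look("wrist",["carrier","purple_tube1","thick_dowel","thin_dowel","pocket1"]);cv2.imwrite("pics/w2.png",im)
np.savez("car.npz",w=C["world_to_cam"],k=C["intrinsics"])
m=trace("wrist","carrier")[0]["mask"].astype(np.uint8)
r=cv2.minAreaRect(cv2.findNonZero(m));print(r);print([ray(C,*q,60).round(1).tolist() for q in cv2.boxPoints(r)])
st();plan(505,-340,240,100,7)
E
```

```text
2.65 [530.6   0.6 287.3] [ 1.7999e+02 -2.0000e-02  1.0043e+02] [ 0.1  0.4 -0.1] 0.703
wrist carrier 0.77 [ 5.417e+02 -4.000e-01  6.460e+01]
wrist purple_tube1 0.79 [535.6  29.4  99.3]
wrist purple_tube1 0.76 [541.2 -20.7  94.1]
wrist thick_dowel 0.58 [538.1  -1.6  61.1]
wrist thin_dowel 0.69 [5.386e+02 3.000e-01 6.350e+01]
wrist pocket1 0.76 [538.2  -4.2  58.3]
wrist pocket1 0.22 [542.6 -20.4  92.1]
((331.0, 202.0), (204.0, 64.0), 90.0)
[[496.6, 77.5, 60.0], [550.3, 87.4, 60.0], [589.7, -97.7, 60.0], [528.2, -109.1, 60.0]]
3.0 [530.2   2.5 287.2] [-1.7998e+02 -3.0000e-02  1.0028e+02] [ 0.3 -0.6  0.4] 0.704
[-47.5, -12.3, 6.7] [-0.0, -0.0, 0.0]
[-47.5, -12.3, 6.7] [-0.0, -0.0, 0.0]
[-47.5, -12.3, 6.7] [-0.0, -0.0, 0.0]
[-47.5, -12.3, 6.7] [-0.0, -0.0, 0.0]
[-47.5, -12.2, 6.7] [-0.0, -0.0, 0.0]
[-47.5, -12.3, 6.8] [-0.0, -0.0, 0.0]
[-47.5, -12.2, 6.7] [-0.0, -0.0, 0.0]
```

View pics/w2.png

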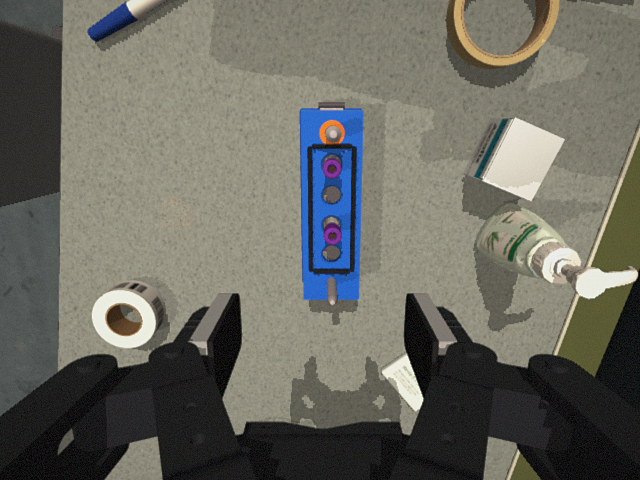

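The wrist view shows the carrier with its thick dowel and orange ring at (332,132), purple caps at (332,168) = pocket 4 and (332,235) = pocket 2. Empty pockets are 3 at (332,194) and 1 at (331,253). On to the rack, and I'll refine the carrier pose from this image.

>>> {"method": "servo_tool", "body": {"rows": [[40,[-47,-12,7],[0,0,0]],[40,[-47,-12,7],[0,0,0]],[40,[-48,-12,7],[0,0,0]],[40,[-48,-12,7],[0,0,0]],[40,[-47,-12,7],[0,0,0]],[40,[-48,-13,7],[0,0,0]],[40,[-48,-13,6],[0,0,0]]]}}

```text
clock: 3.88
eef_pos: [505.3, -341.9, 239.1]
tcp_rot: [3.141, -0.0, 1.751]
contact_force: [0.8, 0.1, -0.7]
opening: 0.469
```

```bash
python3 - <<'E'
from h import *
st();im,C=look("wrist",["rack","blue_tube1"]);cv2.imwrite("pics/w3.png",im);st()
hsv=cv2.cvtColor(im,cv2.COLOR_BGR2HSV)
m=cv2.inRange(hsv,(85,120,60),(105,255,255))
n,l,s,c=cv2.connectedComponentsWithStats(m)
for i in range(1,n):
    if s[i,4]>60: print("blue",s[i].tolist(),c[i].round(1),ray(C,*c[i],90).round(1))
# carrier refine
d=np.load("car.npz");Cc=dict(world_to_cam=d["w"],intrinsics=d["k"])
im=cv2.imread("pics/w2.png");hsv=cv2.cvtColor(im,cv2.COLOR_BGR2HSV)
for nm,m,z in(("orange",cv2.inRange(hsv,(5,150,120),(18,255,255)),60),("bluebody",cv2.inRange(hsv,(100,150,100),(120,255,255)),60),("purple",cv2.inRange(hsv,(135,100,50),(165,255,255)),98)):
    m[:,:280]=0;m[:,390:]=0;m[:90]=0;m[310:]=0
    n,l,s,c=cv2.connectedComponentsWithStats(m)
    for i in range(1,n):
        if s[i,4]>80:
            x,y,w,h=s[i,:4];print(nm,s[i].tolist(),ray(Cc,x+w/2,y+h/2,z).round(1))
            pts=cv2.findNonZero((l==i).astype(np.uint8)); 
            if nm=="bluebody":
                for row in(150,180,210,240,265):
                    xs=np.where(l[row]==i)[0];print(row,xs.min(),xs.max())
crop=cv2.resize(im[95:310,270:400],None,fx=2.7,fy=2.7,interpolation=cv2.INTER_CUBIC)
rk=cv2.imread("pics/w3.png")
cv2.imwrite("pics/c3.png",np.hstack([crop,cv2.resize(rk,None,fx=crop.shape[0]/480,fy=crop.shape[0]/480)])[:,:800*2])
E
```

```text
3.88 [ 505.3 -341.9  239.1] [ 1.7999e+02 -1.0000e-02  1.0031e+02] [ 0.8  0.1 -0.7] 0.469
wrist rack 0.96 [ 515.4 -343.9   56.6]
wrist blue_tube1 0.62 [ 525.  -318.2   91. ]
wrist blue_tube1 0.61 [ 499.3 -378.8   87.2]
4.03 [ 504.9 -342.4  238.7] [-1.7997e+02 -3.0000e-02  1.0013e+02] [ 0.1  0.5 -0.3] 0.467
blue [347, 171, 22, 24, 345] [357.1 182.2] [ 523.7 -315.1   90. ]
blue [294, 250, 20, 26, 370] [304.1 262.3] [ 496.7 -380.8   90. ]
orange [320, 121, 24, 23, 248] [529.3  56.2  60. ]
bluebody [300, 108, 63, 192, 4450] [540.8  -5.9  60. ]
150 301 361
180 301 361
210 302 360
240 302 359
265 302 359
bluebody [312, 148, 40, 121, 3249] [542.   -9.9  60. ]
150 312 351
180 312 350
210 313 350
240 313 349
265 313 349
purple [323, 158, 18, 20, 245] [533.6  29.9  98. ]
purple [324, 223, 17, 22, 270] [544.3 -23.7  98. ]
```

```bash
python3 -c "
from h import *
plan(523.7,-315,130,100.5,3)"
```

```text
[7.9, 7.8, 36.2] [-0.0, -0.0, -0.1]
[7.8, 7.8, 36.2] [-0.0, -0.0, -0.1]
[7.8, 7.8, 36.3] [-0.0, -0.0, -0.1]
```

View pics/w3.png

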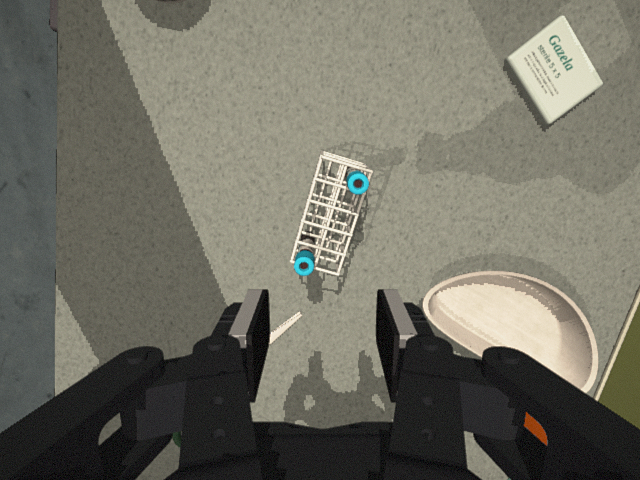

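The rack is at (332,213), with blue caps at (358,183) and (304,264). I'm approaching the first one.

>>> {"method": "servo_tool", "body": {"rows": [[40,[8,8,36],[0,0,0]],[40,[8,8,36],[0,0,0]],[40,[8,8,36],[0,0,0]],[40,[0,0,0],[0,0,0]]]}}

```text
clock: 4.53
eef_pos: [523.3, -310.7, 129.1]
tcp_rot: [-3.138, -0.004, 1.751]
contact_force: [0.2, 0.1, 0.8]
opening: 0.467
```

```bash
cat >> h.py <<'E'
def caps(im,C,lo,hi,z,mn=60):
    """cap blobs: ray of the dark hole/top-ring ellipse centre"""
    hsv=cv2.cvtColor(im,cv2.COLOR_BGR2HSV);m=cv2.inRange(hsv,lo,hi)
    n,l,s,c=cv2.connectedComponentsWithStats(m)
    for i in range(1,n):
        if s[i,4]>mn:
            x,y,w,h,_=s[i];print("cap",s[i].tolist(),c[i].round(1),"bbox",ray(C,x+w/2,y+h/2,z).round(1),"cen",ray(C,*c[i],z).round(1))
BL=((85,120,60),(105,255,255))
E
python3 - <<'E'
from h import *
st();im=grab_frame("wrist");C=get_calibration("wrist");cv2.imwrite("pics/w4.png",im);caps(im,C,*BL,92)
print(proj(C,sense()["eef_pos"]));st()
E
```

```text
4.53 [ 523.3 -310.7  129.1] [-179.78   -0.22  100.35] [0.2 0.1 0.8] 0.467
cap [311, 250, 32, 41, 944] [326.4 270.1] bbox [ 526.2 -309.8   92. ] cen [ 525.9 -309.6   92. ]
cap [255, 364, 13, 38, 203] [261.5 383.7] bbox [ 504.5 -375.3   92. ] cen [ 504.6 -375.7   92. ]
[321.68526787 310.32000826]
4.58 [ 524.2 -312.1  131. ] [-1.7991e+02 -9.0000e-02  1.0032e+02] [-0.2  0.4 -0.1] 0.471
```

View pics/w4.png

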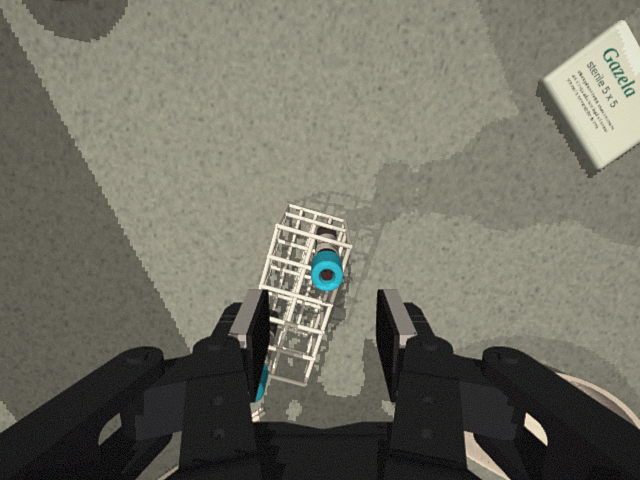

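The cap's top ring is at (326,275), about (526.5,-312), so I need a 2 mm shift in tool y. I'll go down and grip.

>>> {"method": "servo_tool", "body": {"rows": [[40,[0,2,22],[0,0,0]],[40,[0,0,22],[0,0,0]],[40,[0,0,22],[0,0,0]],[40,[0,0,0],[0,0,0]],[8,[0,0,0],[0,0,0]],[8,[0,0,0],[0,0,0]],[8,[0,0,0],[0,0,0]],[8,[0,0,0],[0,0,0]]], "force": 25}}

```text
clock: 5.58
eef_pos: [527.2, -314.5, 67.1]
tcp_rot: [3.14, 0.002, 1.748]
contact_force: [-1.3, -0.3, 7.7]
opening: 0.137
```

>>> {"method": "servo_tool", "body": {"rows": [[8,[0,0,-10],[0,0,0]],[8,[0,0,-25],[0,0,0]],[8,[0,0,-40],[0,0,0]],[8,[0,0,-40],[0,0,0]],[8,[0,0,-10],[0,0,0]]]}}

```text
clock: 6.2
eef_pos: [527.5, -314.6, 194.0]
tcp_rot: [3.138, 0.003, 1.748]
contact_force: [0.5, -0.0, 0.3]
opening: 0.133
```

```bash
python3 - <<'E'
from h import *
st();im=grab_frame("wrist");C=get_calibration("wrist");cv2.imwrite("pics/w5.png",im[150:450,160:500]);caps(im,C,*BL,200)
st()
a=np.radians(10.8);c=np.array([541.7,-11]);y=np.array([-np.sin(a),np.cos(a)])
for k,o in((1,-42),(3,14)):print(k,c+o*y)
p=c-42*y
plan(*p,186,100.8,6)
E
```

```text
6.2 [ 527.5 -314.6  194. ] [179.78   0.19 100.17] [ 0.5 -0.   0.3] 0.133
cap [304, 290, 38, 63, 1898] [322.5 320.7] bbox [ 528.  -315.7  200. ] cen [ 527.7 -315.4  200. ]
cap [249, 301, 21, 31, 342] [257.8 314.4] bbox [ 505.  -317.8  200. ] cen [ 504.2 -317.1  200. ]
6.25 [ 527.3 -314.5  193.6] [1.7981e+02 1.7000e-01 1.0017e+02] [0.3 1.2 0.8] 0.134
1 [549.57001521 -52.25606453]
3 [539.0766616    2.75202151]
[42.4, 11.4, 1.2] [0.0, 0.0, -0.1]
[42.3, 11.4, 1.2] [0.0, 0.0, -0.1]
[42.3, 11.5, 1.2] [0.0, 0.0, -0.1]
[42.3, 11.6, 1.2] [0.0, 0.0, -0.1]
[42.3, 11.7, 1.2] [0.0, 0.0, -0.1]
[42.3, 11.7, 1.1] [0.0, 0.0, -0.1]
```

The tube is lifted (opening 0.134, steady). Carrying it over pocket 1.

>>> {"method": "servo_tool", "body": {"rows": [[8,[42,11,1],[0,0,0]],[8,[42,12,1],[0,0,0]],[8,[42,12,1],[0,0,0]],[8,[42,12,1],[0,0,0]],[8,[43,12,1],[0,0,0]],[8,[42,12,1],[0,0,-0.6]],[8,[0,0,0],[0,0,0]]]}}

```text
clock: 7.12
eef_pos: [550.6, -49.7, 183.1]
tcp_rot: [-3.14, -0.001, 1.762]
contact_force: [-0.2, -1.6, -0.1]
opening: 0.131
```

```bash
python3 - <<'E'
from h import *
st();im=grab_frame("wrist");C=get_calibration("wrist");np.savez("p1.npz",w=C["world_to_cam"],k=C["intrinsics"]);cv2.imwrite("pics/w6.png",im)
cv2.imwrite("pics/w6c.png",cv2.resize(im[60:360,180:460],None,fx=2,fy=2,interpolation=cv2.INTER_CUBIC));st()
t=sense()["eef_pos"]
for dz in(0,19,30,-61):print(dz,proj(C,t+[0,0,dz]))
E
```

```text
7.12 [550.6 -49.7 183.1] [-1.7989e+02 -6.0000e-02  1.0096e+02] [-0.2 -1.6 -0.1] 0.131
7.17 [550.6 -51.1 183.2] [-1.7989e+02 -2.0000e-02  1.0092e+02] [ 0.4 -0.2  0.4] 0.139
0 [321.67934271 310.33504621]
19 [321.42828428 335.12825775]
30 [321.24964205 352.77002538]
-61 [322.19487813 259.42347801]
```

View pics/w6c.png

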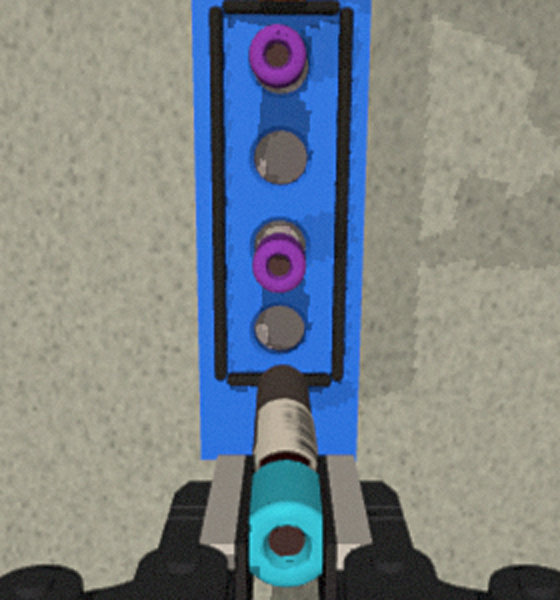

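The crop shows empty pockets 1 and 3 at (280,327) and (280,157), and the gripped tube below them. The cap seems low in the fingers, so I'll cross-check its height with the scene camera.

```bash
python3 - <<'E'
from h import *
t=sense()["eef_pos"];im=grab_frame("scene");C=get_calibration("scene");cv2.imwrite("pics/s6.png",im)
hsv=cv2.cvtColor(im,cv2.COLOR_BGR2HSV);m=cv2.inRange(hsv,*BL);n,l,s,c=cv2.connectedComponentsWithStats(m)
for i in range(1,n):
    if s[i,4]>15: print(s[i].tolist(),c[i].round(1))
for h in(-80,-61,0,10,20,30):print(h,proj(C,t+[0,0,h]).round(1))
print("rack tube",proj(C,[500,-380,74]),proj(C,[500,-380,94]))
u,v=[int(q) for q in proj(C,t-[0,0,20])]
cv2.imwrite("pics/s6c.png",cv2.resize(im[v-60:v+60,u-70:u+70],None,fx=5,fy=5,interpolation=cv2.INTER_CUBIC));print(u-70,v-60)
E
```

```text
[349, 232, 7, 9, 26] [352.2 235.7]
[403, 305, 8, 11, 73] [406.3 309.7]
-80 [340.3 239.3]
-61 [340.6 232.4]
0 [341.4 209.4]
10 [341.5 205.6]
20 [341.7 201.7]
30 [341.8 197.8]
rack tube [407.44973528 314.43527555] [408.25014696 305.89644681]
271 157
```

View pics/s6c.png

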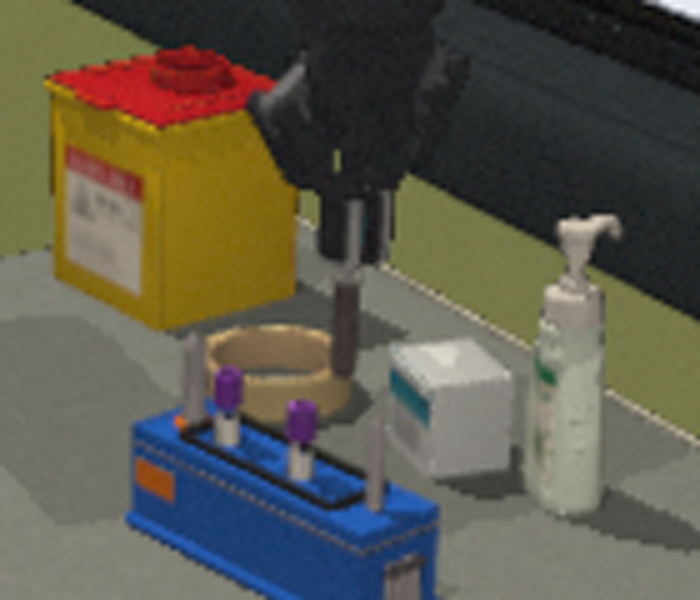

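The scene crop shows the tube bottom at about (344,378), i.e. TCP−61 as intended. So the tube sits slightly toward +tool x in the pads. Next I'll compute pocket minus tube bottom from the same wrist image.

```bash
python3 - <<'E'
from h import *
im=cv2.imread("pics/w6.png");d=np.load("p1.npz");C=dict(world_to_cam=d["w"],intrinsics=d["k"])
hsv=cv2.cvtColor(im,cv2.COLOR_BGR2HSV)
m=cv2.inRange(hsv,(100,150,60),(122,255,255));m=255-m
m[:,:295]=0;m[:,345:]=0;m[:75]=0
for r0,r1,z,nm in((122,156,60,"p3"),(209,240,60,"p1"),):
    k=m.copy();k[:r0]=0;k[r1:]=0
    n,l,s,c=cv2.connectedComponentsWithStats(k)
    for i in range(1,n):
        if s[i,4]>100:x,y,w,h,_=s[i];print(nm,s[i].tolist(),ray(C,x+w/2,y+h/2,z).round(1))
# tube edges
for row in range(240,290,4):
    g=hsv[row,300:345];print(row,"".join("B" if 100<=q[0]<=122 and q[1]>150 else("k" if q[2]<60 else "w") for q in g))
t=np.array([550.6,-50.4,183.2])
for rr in(250,253,256):print(rr,ray(C,322.5,rr,122).round(1))
for rr in(327,330):print("cap",rr,ray(C,323.5,rr,210).round(1))
E
```

```text
p3 [307, 125, 27, 27, 577] [538.2   6.9  60. ]
p1 [307, 213, 25, 23, 452] [548.  -47.8  60. ]
240 BBBBBBBBBBBBBBBBBBBBBBBBBBBBBBBBBBBBBBBBBBBBB
244 BBBBBBBBBBBBBBwwwwwwwwwwwwwwBBBBBBBBBBBBBBBBB
248 kkkkkkkkkkwwwwwwwwwwwwkwwwwwwkkkkkkkkkkkkkkkk
252 kkkkwkkkkkwwwwwkwwwwwwwwwwwwwwkkkkkkkkkkkkkkw
256 BBBBBBBBBkkwwwwwkwwwwwwwwwwkwwkkkkBBBBBBBBBBB
260 BBBBBBBBwwkkkwwwwwwwwwwwwwwwwwkkkkwBBBBBBBBBB
264 BBBBBBBBkwwwwwwwwwwwwwwwwwwwwwwwwwkBBBBBBBBBB
268 BBBBBBBBwwwwwwwwwwwwwwwwwwwwwwwwwwwwBBBBBBBBB
272 BBBBBBBwwwwwwwwwwwwwwwwwwwwwwwwwwwwwwBBBBBBBB
276 BBBBBBBwwwwwwwwwwwwwwwwwwwwwwwwwwwwwwwBBBBBBB
280 BBBBBBBkwwwwwwwwwwwwwwwwwwwwwwwwwwwwwwBBBBBBB
284 BBBBBBwwwwwwwwwwwwwwwwwwwwwwwwwwwwwwwwwBBBBBB
288 wwwkkkkwwwwwwwkkkkkkkkkkkkkkkkkkwwwwwwkkkkkww
250 [549.8 -46.1 122. ]
253 [550.1 -47.7 122. ]
256 [550.4 -49.3 122. ]
cap 327 [550.  -44.1 210. ]
cap 330 [550.2 -45.1 210. ]
```

>>> {"method": "servo_tool", "body": {"rows": [[8,[0,-2,22],[0,0,0]],[8,[0,0,22],[0,0,0]],[8,[0,0,0],[0,0,0]],[8,[0,0,0],[0,0,0]]]}}

```text
clock: 7.72
eef_pos: [549.6, -53.4, 140.7]
tcp_rot: [3.141, 0.0, 1.758]
contact_force: [0.2, -0.8, -0.6]
opening: 0.134
```

```bash
python3 - <<'E'
from h import *
st();C=get_calibration("wrist");im=grab_frame("wrist");np.savez("p2.npz",w=C["world_to_cam"],k=C["intrinsics"]);cv2.imwrite("pics/w7.png",im);st()
t=sense()["eef_pos"];hsv=cv2.cvtColor(im,cv2.COLOR_BGR2HSV)
for row in range(150,300,4):
    g=hsv[row,295:350];print(row,"".join("B" if 100<=q[0]<=122 and q[1]>150 else("P" if 130<q[0]<165 and q[1]>100 else "k" if q[2]<60 else "w") for q in g))
y=np.array([-.183,.983])
for z,h in((60,0),(t[2]-61,-61),(t[2]-54.5,-54)):
  for d in(0,3,5): print(h,d,proj(C,[*(t[:2]+d*y),z]).round(1))
E
```

```text
7.72 [549.6 -53.4 140.7] [1.7999e+02 1.0000e-02 1.0072e+02] [ 0.2 -0.8 -0.6] 0.134
7.78 [549.9 -53.2 141. ] [1.7994e+02 2.0000e-02 1.0073e+02] [ 0.6  0.7 -0.6] 0.133
150 BBBBBBBBBBBBBBBBBBBBBBBBBwwwwwwBBBBBBBBBBBBBBBBBBBBBBBB
154 BBBBBBBBBBBBBBBBBBBBBBBBBBBBBBBBBBBBBBBBBBBBBBBBBBBBBBB
158 BBBBBBBBBBBBBBBBBBBBBBBBBBBBBBBBBBBBBBBBBBBBBBBBBBBBBBB
162 BBBBBBBBBBBBBBBBBBBBBBBBBBBBBBBBBBBBBBBBBBBBBBBBBBBBBBB
166 BBBBBBBBBBBBBBBBBBBBBBBBBBBBBBBBBBBBBBBBBBBBBBBBBBBBBBB
170 BBBBBBBBBBBBBBBBBBBBBBBBBBBBBBBBBBBBBBBBBBBBBBBBBBBBBBB
174 BBBBBBBBBBBBBBBBBBwwwwwwwwwwwwwwwwwwBBBBBBBBBBBBBBBBBBB
178 BBBBBBBBBBBBBBwwwwwwwwwwwwwwwwwwwwwwwwwwBBBBBBBBBBBBBBB
182 BBBBBBBBBBBBwwwwwwPPPPPPPPPPPPPPPPPwwwwwwwBBBBBBBBBBBBB
186 BBBBBBBBBBBBwwPPPPPPPPPPPPPPPPPPPPPPPPPPwwBBBBBBBBBBBBB
190 BBBBBBBBBBBBwPPPPPPPPPPPPPPPPPPPPPPPPPPPPwBBBBBBBBBBBBB
194 BBBBBBBBBBBPPPPPPPPPPPPPkkkkkPPPPPPPPPPPPPwBBBBBBBBBBBB
198 BBBBBBBBBBBPPPPPPPPPPwwwwwwwwwwwwPPPPPPPPPPBBBBBBBBBBBB
202 BBBBBBBBBBBPPPPPPPPPPwwwwwwwwwwwwPPPPPPPPPPBBBBBBBBBBBB
206 BBBBBBBBBBBBPPPPPPPPPPPPPPPPPPPPPPPPPPPPPPBBBBBBBBBBBBB
210 BBBBBBBBBBBBBBwPPPPPPPPPPPPPPP
[... 819 characters left out ...]
kkkkwwwwwwwwwwwwwwwwwwwwwwwwwwwwkkkkkkkkkkkkkk
270 BBBBBBBBBBBBwwwwwwwwwwwwwwwwwwwwwwwwwwwwwwBBBBBBBBBBBBB
274 BBBBBBBBBBBBwwwwwwwwwwwwwwwwwwwwwwwwwwwwwwwBBBBBBBBBBBB
278 BBBBBBBBBBBBwwwwwwwwwwwwwwwwwwwwwwwwwwwwwwwBBBBBBBBBBBB
282 BBBBBBBBBBBBwwwwwwwwwwwwwwwwwwwwwwwwwwwwwwwwBBBBBBBBBBB
286 BBBBBBBBBBBwwwwwwwwwwwwwwkkkkkkwwwwwwwwwwwwwBBBBBBBBBBB
290 wwwwwwwwkkkkwwwkkkkkkkkwwwwwwwwwwkkkkkkwwwwkkkkkwwwwwww
294 wwwwwwwkkkkkBBBwwwwwwwwwwwwwwwwwwwwwwwwwwwwkkkkkwwwwwww
298 wwwwwwwkkkkwwwwwwwwwwwwwwwwwwwwwwwwwwwwwwwwwwkkkkwwwwww
0 0 [322.6 248.2]
0 3 [322.6 243.1]
0 5 [322.6 239.7]
-61 0 [322.6 259.4]
-61 3 [322.6 253.9]
-61 5 [322.6 250.2]
-54 0 [322.6 263.4]
-54 3 [322.6 257.8]
-54 5 [322.6 254. ]
```

Tube tip is about 3–4 mm short along tool x, and columns agree. Correcting, then starting insertion.

>>> {"method": "servo_tool", "body": {"rows": [[8,[3.5,0,5],[0,0,0]],[8,[0,0,5],[0,0,0]],[8,[0,0,8],[0,0,0]],[8,[0,0,8],[0,0,0]],[8,[0,0,0],[0,0,0]]]}}

```text
clock: 8.4
eef_pos: [548.1, -49.1, 113.4]
tcp_rot: [-3.14, -0.0, 1.759]
contact_force: [-0.1, -0.0, -0.4]
opening: 0.132
```

```bash
python3 - <<'E'
from h import *
st();C=get_calibration("wrist");im=grab_frame("wrist");cv2.imwrite("pics/w8.png",im);hsv=cv2.cvtColor(im,cv2.COLOR_BGR2HSV)
for row in range(195,285,4):
    g=hsv[row,295:350];print(row,"".join("B" if 100<=q[0]<=122 and q[1]>150 else("P" if 130<q[0]<165 and q[1]>100 else "k" if q[2]<60 else "w") for q in g))
E
```

```text
8.4 [548.1 -49.1 113.4] [-1.7991e+02 -2.0000e-02  1.0078e+02] [-0.1 -0.  -0.4] 0.132
195 BBBBBBBBBBBBBwwwwwwwwwwwwwwwwwwwwwwwwwwwwwwBBBBBBBBBBBB
199 BBBBBBBBBBBBwwwwwwwwwPPPPPPPPPPPPPwwwwwwwwwwwBBBBBBBBBB
203 BBBBBBBBBBBwwwwwPPPPPPPPPPPPPPPPPPPPPPPPPwwwwBBBBBBBBBB
207 BBBBBBBBBBBBwPPPPPPPPPPPPPPPPPPPPPPPPPPPPPPPwBBBBBBBBBB
211 BBBBBBBBBBBPPPPPPPPPPPPPPPPPPPPPPPPPPPPPPPPPPwBBBBBBBBB
215 BBBBBBBBBBwPPPPPPPPPPPPPPPPPPPPPPPPPPPPPPPPPPPBBBBBBBBB
219 BBBBBBBBBBPPPPPPPPPPPPwwwwwwwwwwwkkPPPPPPPPPPPPBBBBBBBB
223 BBBBBBBBBwPPPPPPPPPPPwwwwwwwwwwwwwwPPPPPPPPPPPPBBBBBBBB
227 BBBBBBBBBBPPPPPPPPPPPPPwwwwwwwwwwwPPPPPPPPPPPPPBBBBBBBB
231 BBBBBBBBBBBwPPPPPPPPPPPPPPPPPPPPPPPPPPPPPPPPPBBBBBBBBBB
235 BBBBBBBBBBBBBBwPPPPPPPPPPPPPPPPPPPPPPPPPPPwBBBBBBBBBBBB
239 BBBBBBBBBBBBBBBBBBBwPPPPPPPPPPPPPPPPPwBBBBBBBBBBBBBBBBB
243 BBBBBBBBBBBBBBBBBBBBBBBBBwwwwBBBBBBBBBBBBBBBBBBBBBBBBBB
247 BBBBBBBBBBBBBBBBBkkkkkkkkkkkkkkkkkkkwwwwBBBBBBBBBBBBBBB
251 BBBBBBBBBBBBBwwkkkkkkkkkkkkkkkkkkkkkkkkwwwwBBBBBBBBBBBB
255 BBBBBBBBBBBBwwwkkwkkkkwwwwwkkkkkkkkkkkkwwwwwBBBBBBBBBBB
259 BBBBBBBBBBBBwwwkwkkwkwwwwwwwwwwwwkkwkkkkwwwwBBBBBBBBBBB
263 BBBBBBBBBBBBBkkwwwwwwwwwwwwwwwwwwwwwwwkkwwBBBBBBBBBBBBB
267 BBBBBBBBBBBBBwwwwwwwwwwwwwwwwwwwwwwwwwwwwwBBBBBBBBBBBBB
271 BBBBBBBBBBBBBwwwwwwwwwwwwwwwwwwwwwwwwwwwwwBBBBBBBBBBBBB
275 BBBBBBBBBBBBwwwwwwwwwwwwwwwwwwwwwwwwwwwwwwwBBBBBBBBBBBB
279 BBBBBBBBBBBBwwwwwwwwwwwwwwwwwwwwwwwwwwwwwwwBBBBBBBBBBBB
283 BBBBBBBBBBBBwwwwwwwwwwwwwwwwwwwwwwwwwwwkwwwwBBBBBBBBBBB
```

The tube is inside the pocket rim with even clearance and zero force. Lowering and releasing.

>>> {"method": "servo_tool", "body": {"rows": [[8,[0,0,14],[0,0,0]],[8,[0,0,14],[0,0,0]],[8,[0,0,11],[0,0,0]],[8,[0,0,1],[0,0,0]],[36,[0,0,0],[0,0,0]],[36,[0,0,0],[0,0,0]],[36,[0,0,-5],[0,0,0]]]}}

```text
clock: 9.32
eef_pos: [548.7, -49.1, 79.6]
tcp_rot: [-3.141, -0.0, 1.759]
contact_force: [0.8, -0.8, -0.2]
opening: 0.422
```

```bash
python3 -c "
from h import *
st()
plan(500,-378,190,100.8,6,start=(548,-49,190,100.8))"
```

```text
9.32 [548.7 -49.1  79.6] [-179.99   -0.    100.77] [ 0.8 -0.8 -0.2] 0.422
[-52.4, -18.1, -0.0] [0.0, 0.0, 0.0]
[-52.4, -18.1, -0.0] [0.0, 0.0, 0.0]
[-52.3, -18.1, -0.0] [0.0, 0.0, 0.0]
[-52.4, -18.2, -0.0] [0.0, 0.0, 0.0]
[-52.3, -18.1, -0.0] [0.0, 0.0, 0.0]
[-52.4, -18.2, -0.0] [0.0, 0.0, 0.0]
```

>>> {"method": "servo_tool", "body": {"rows": [[36,[0,0,-35],[0,0,0]],[36,[0,0,-45],[0,0,0]],[36,[-52,-18,0],[0,0,0]],[36,[-52,-18,0],[0,0,0]],[36,[-52,-18,0],[0,0,0]],[36,[-52,-18,0],[0,0,0]],[36,[-52,-18,10],[0,0,0]],[36,[-53,-19,12],[0,0,0]]]}}

```text
clock: 10.32
eef_pos: [500.1, -379.0, 138.1]
tcp_rot: [3.14, 0.001, 1.759]
contact_force: [0.4, -0.1, -0.0]
opening: 0.423
```

>>> {"method": "servo_tool", "body": {"rows": [[36,[0,0,0],[0,0,0]],[36,[0,0,0],[0,0,0]]]}}

```text
clock: 10.58
eef_pos: [500.0, -376.8, 137.5]
tcp_rot: [3.142, -0.0, 1.758]
contact_force: [-0.1, -0.2, 0.3]
opening: 0.421
```

```bash
cat >> h.py <<'E'
def ring(im,C,z):
    hsv=cv2.cvtColor(im,cv2.COLOR_BGR2HSV);m=cv2.inRange(hsv,*BL);n,l,s,c=cv2.connectedComponentsWithStats(m)
    for i in range(1,n):
        if s[i,4]>150:
            x,y,w,h,_=s[i]; r=w/2  # top ring: lowest part of the blob, nearly round
            print("ring",s[i].tolist(),ray(C,x+w/2,y+h-.97*r,z).round(1))
E
python3 - <<'E'
from h import *
st();C=get_calibration("wrist");im=grab_frame("wrist");cv2.imwrite("pics/w9.png",im);ring(im,C,94);st()
hsv=cv2.cvtColor(im,cv2.COLOR_BGR2HSV)
# tube-1 check image w4 with its pose
im=grab_frame("top");cv2.imwrite("pics/t9.png",cv2.resize(im[190:270,270:390],None,fx=5,fy=5,interpolation=cv2.INTER_CUBIC))
E
```

```text
10.57 [ 500.  -376.8  137.5] [ 1.8000e+02 -3.0000e-02  1.0072e+02] [-0.1 -0.2  0.3] 0.421
ring [302, 246, 31, 39, 857] [ 497.8 -376.7   94. ]
10.62 [ 500.2 -376.2  137.7] [ 1.7999e+02 -1.0000e-02  1.0078e+02] [ 0.4 -0.4  0.4] 0.423
```

View pics/w9.png

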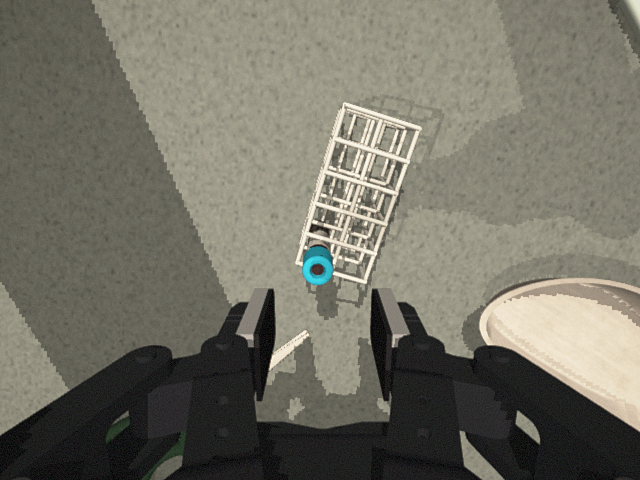

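The second tube's cap ring is at (317,269), about (497.8,-376.5). Correcting −2 in tool y, going down and gripping.

>>> {"method": "servo_tool", "body": {"rows": [[36,[0.5,-2,25],[0,0,0]],[36,[0,0,25],[0,0,0]],[36,[0,0,22],[0,0,0]],[36,[0,0,0],[0,0,0]],[8,[0,0,0],[0,0,0]],[8,[0,0,0],[0,0,0]],[8,[0,0,0],[0,0,0]],[8,[0,0,0],[0,0,0]]], "force": 25}}

```text
clock: 11.68
eef_pos: [498.9, -377.4, 66.5]
tcp_rot: [3.14, 0.002, 1.759]
contact_force: [0.7, 0.5, 6.5]
opening: 0.13
```

>>> {"method": "servo_tool", "body": {"rows": [[8,[0,0,-10],[0,0,0]],[8,[0,0,-25],[0,0,0]],[8,[0,0,-40],[0,0,0]],[8,[0,0,-45],[0,0,0]],[8,[0,0,0],[0,0,0]]]}}

```text
clock: 12.3
eef_pos: [499.8, -378.4, 189.7]
tcp_rot: [3.137, 0.005, 1.759]
contact_force: [0.8, -0.1, -1.6]
opening: 0.135
```

```bash
python3 -c "
from h import *
st()
# pocket1 placed at TCP (548.5,-49.1); pocket3 56 mm further along carrier y, same grip offset assumed
a=np.radians(10.4);plan(548.5-56*np.sin(a),-49.1+56*np.cos(a),186,100.8,7)"
```

```text
12.3 [ 499.8 -378.4  189.7] [179.74   0.3  100.76] [ 0.8 -0.1 -1.6] 0.135
[52.9, 15.7, 0.3] [0.0, 0.0, -0.0]
[52.9, 15.7, 0.3] [0.0, 0.0, -0.0]
[52.9, 15.7, 0.3] [0.0, 0.0, -0.0]
[52.9, 15.6, 0.3] [0.0, 0.0, -0.0]
[52.9, 15.7, 0.4] [0.0, 0.0, -0.0]
[53.0, 15.6, 0.3] [0.0, 0.0, -0.0]
[52.9, 15.7, 0.4] [0.0, 0.0, -0.0]
```

>>> {"method": "servo_tool", "body": {"rows": [[8,[53,16,0],[0,0,0]],[8,[53,16,0],[0,0,0]],[8,[53,16,0],[0,0,0]],[8,[53,15,0],[0,0,0]],[8,[53,16,0],[0,0,0]],[8,[53,15,5],[0,0,0]],[8,[53,16,12],[0,0,0]],[8,[0,0,8],[0,0,0]]]}}

```text
clock: 13.3
eef_pos: [536.1, 11.3, 159.2]
tcp_rot: [-3.14, -0.001, 1.763]
contact_force: [0.6, -0.0, -0.3]
opening: 0.135
```

>>> {"method": "servo_tool", "body": {"rows": [[8,[0,0,0],[0,0,0]],[8,[0,0,0],[0,0,0]]]}}

```text
clock: 13.55
eef_pos: [536.7, 7.0, 160.3]
tcp_rot: [-3.141, 0.0, 1.757]
contact_force: [-0.5, 0.2, -0.5]
opening: 0.136
```

```bash
python3 - <<'E'
from h import *
st();C=get_calibration("wrist");im=grab_frame("wrist");cv2.imwrite("pics/w10.png",im);hsv=cv2.cvtColor(im,cv2.COLOR_BGR2HSV)
for row in range(150,290,4):
    g=hsv[row,295:350];print(row,"".join("B" if 100<=q[0]<=122 and q[1]>150 else("P" if 130<q[0]<165 and q[1]>100 else "k" if q[2]<60 else "w") for q in g))
t=sense()["eef_pos"];y=np.array([-.183,.983])
for z,h in((60,0),(t[2]-54.5,-54)):
  for d in(0,5): print(h,d,proj(C,[*(t[:2]+d*y),z]).round(1))
ring(im,C,t[2]+27);st()
E
```

```text
13.55 [536.7   7.  160.3] [-1.7998e+02  1.0000e-02  1.0070e+02] [-0.5  0.2 -0.5] 0.136
150 BBBBBBBBBBBwwwwwwwwwwwwwwwwwwwwwwwwwwwwwwwwwwwwwwBBBBBB
154 BBBBBBBBBBBBwwwwwwwwwwwwwwwwwwwwwwwwwwwwwwwwwwwwBBBBBBB
158 BBBBBBBBBBBBBBwwwwwwwwwwwwwwwwwwwwwwwwwwwwwwwwBBBBBBBBB
162 BBBBBBBBBBBBBBBBBwwwwwwwwwwwwwwwwwwwwwwwwwBBBBBBBBBBBBB
166 kkkkkkkkkkkkkkkkkkkkkkkkkkkkkkkkkkkkkkkkkkkkkkkkkkkkkkk
170 BBBBBBBBBBBBBBBBBBBBBBBBBBBBBBBBBBBBBBBBBBBBBBBBBBBBBBB
174 BBBBBBBBBBBBBBBBBBBBBBBBBBBBBBBBBBBBBBBBBBBBBBBBBBBBBBB
178 BBBBBBBBBBBBBBBBBBBBBBBBBBwwwwwwwwBBBBBBBBBBBBBBBBBBBBB
182 BBBBBBBBBBBBBBBBBBBwwwwwwwwwwwwwwwwwwwwwwBBBBBBBBBBBBBB
186 BBBBBBBBBBBBBBBBBwwwwwwwwPPPPPPPwwwwwwwwwwwBBBBBBBBBBBB
190 BBBBBBBBBBBBBBBBwwPPPPPPPPPPPPPPPPPPPPPwwwwwBBBBBBBBBBB
194 BBBBBBBBBBBBBBBBPPPPPPPPPPPPPPPPPPPPPPPPPPwBBBBBBBBBBBB
198 BBBBBBBBBBBBBBBPPPPPPPPPPPPPPPPPPPPPPPPPPPPBBBBBBBBBBBB
202 BBBBBBBBBBBBBBPPPPPPPPPwwwwwwwwwwwPPPPPPPPPBBBBBBBBBBBB
206 BBBBBBBBBBBBBBPPPPPPPPPPwwwwwwwwwwPPPPPPPPPBBBBBBBBBBBB
210 BBBBBBBBBBBBBBBwPPPPPPPPPPPPPPPPPPPPPPPPPPBBBBBBBBBBBBB
214 BBBBBBBBBBBBBBBBBwPPPPPPPPPPPPPPPPPPPPPPBBBBBBBBB
[... 644 characters left out ...]
kkkkBBBBBBBBBBBBBBBBBB
262 kBBBBBBBBBBBBBwwwwwwwwwwwwwwwwwwwkkkkkwBBBBBBBBBBBBBBBB
266 kBBBBBBBBBBBBBkkwkkwkwwwwwwwwwwkwwkkkkkwBBBBBBBBBBBBBBB
270 kBBBBBBBBBBBBBkwkkwkkwwwwwwwwwwwkwkkkkkkBBBBBBBBBBBBBBB
274 kBBBBBBBBBBBBwkwwwwwwwwwwwwwwwwwwwwwwwkkwwBBBBBBBBBBBBB
278 kBBBBBBBBBBBBkwwwwwwwwwwwwwwwwwwwwwwwwwwwwBBBBBBBBBBBBB
282 kBBBBBBBBBBBBwwwwwwwwwwwwwwwwwwwwwwwwwwwwwBBBBBBBBBBBBB
286 kBBBBBBBBBBBwwwwwwwwwwwwwwwwwwwwwwwwwwwwwwwBBBBBBBBBBBB
0 0 [322.4 239.3]
0 5 [322.4 231.4]
-54 0 [322.3 263.7]
-54 5 [322.3 254.3]
ring [531, 126, 56, 87, 899] [592.7  69.6 187.5]
ring [304, 304, 38, 65, 1956] [537.3   6.3 187.5]
13.6 [536.8   6.9 160.5] [1.8000e+02 1.0000e-02 1.0068e+02] [-0.4 -0.6 -0.3] 0.133
```

Pocket 3 relative to the tube tip is about +2.2 mm in tool x and +1.2 mm in tool y. Correcting and starting insertion.

>>> {"method": "servo_tool", "body": {"rows": [[8,[2,1,5],[0,0,0]],[8,[0,0,14],[0,0,0]],[8,[0,0,14],[0,0,0]],[8,[0,0,10],[0,0,0]],[8,[0,0,4],[0,0,0]],[8,[0,0,0],[0,0,0]]]}}

```text
clock: 14.35
eef_pos: [537.3, 10.3, 113.0]
tcp_rot: [-3.141, -0.0, 1.759]
contact_force: [1.1, 0.5, 0.2]
opening: 0.133
```

```bash
python3 - <<'E'
from h import *
st();im=grab_frame("wrist");cv2.imwrite("pics/w11.png",im);hsv=cv2.cvtColor(im,cv2.COLOR_BGR2HSV)
for row in range(238,285,4):
    g=hsv[row,295:350];print(row,"".join("B" if 100<=q[0]<=122 and q[1]>150 else("P" if 130<q[0]<165 and q[1]>100 else "k" if q[2]<60 else "w") for q in g))
E
```

```text
14.35 [537.3  10.3 113. ] [-1.7997e+02 -1.0000e-02  1.0078e+02] [1.1 0.5 0.2] 0.133
238 BBBBBBBBPPPPPPPPPPPPPwwwwwwwwwwPPPPPPPPPPPPPBBBBBBBBBBB
242 BBBBBBBBBwPPPPPPPPPPPPPPPPPPPPPPPPPPPPPPPPPBBBBBBBBBBBB
246 BBBBBBBBBBBBwPPPPPPPPPPPPPPPPPPPPPPPPPPPwBBBBBBBBBBBBBB
250 BBBBBBBBBBBBBBBBBwPPPPPPPPPPPPPPPPPBBBBBBBBBBBBBBBBBBBB
254 BBBBBBBBBBBBBBBBBBwwkkkkkkkkkkkkkkwwwBBBBBBBBBBBBBBBBBB
258 BBBBBBBBBBBBBBwwkkkkkkkkkkkkkkkkkkkkkkwwwBBBBBBBBBBBBBB
262 BBBBBBBBBBBBwwwkkkkkkkkkkkkkkkkkkkkkkkkwwwwBBBBBBBBBBBB
266 BBBBBBBBBBBwwwkkkkkkkkwwwwwkkkkkkkkkkkkkwwwwBBBBBBBBBBB
270 BBBBBBBBBBBBBwkkkwkwwwwwwwwwwwwwkkwkwkkkwwBBBBBBBBBBBBB
274 BBBBBBBBBBBBBwkwwwwwwwwwwwwwwwwwwwwwwwkkkBBBBBBBBBBBBBB
278 BBBBBBBBBBBBBkwwwwwwwwwwwwwwwwwwwwwwwwwwwBBBBBBBBBBBBBB
282 BBBBBBBBBBBBBwwwwwwwwwwwwwwwwwwwwwwwwwwwwwBBBBBBBBBBBBB
```

In the rim, no force. Lower, release, and lift.

>>> {"method": "servo_tool", "body": {"rows": [[8,[0,0,14],[0,0,0]],[8,[0,0,14],[0,0,0]],[8,[0,0,11],[0,0,0]],[8,[0,0,1],[0,0,0]],[36,[0,0,0],[0,0,0]],[36,[0,0,0],[0,0,0]],[36,[0,0,-10],[0,0,0]],[36,[0,0,-35],[0,0,0]]]}}

```text
clock: 15.4
eef_pos: [536.3, 10.2, 118.2]
tcp_rot: [-3.139, -0.0, 1.759]
contact_force: [1.0, 0.6, 0.5]
opening: 0.427
```

>>> {"method": "servo_tool", "body": {"rows": [[36,[0,0,-60],[0,0,0]],[36,[0,0,-60],[0,0,0]],[60,[0,0,0],[0,0,0]],[60,[0,0,0],[0,0,0]]]}}

```text
clock: 15.9
eef_pos: [537.2, 10.3, 238.8]
tcp_rot: [3.141, 0.0, 1.759]
contact_force: [-0.6, -0.2, -0.9]
opening: 0.701
```

```bash
python3 - <<'E'
from h import *
st();C=get_calibration("wrist");im=grab_frame("wrist");cv2.imwrite("pics/w12.png",im);np.savez("car2.npz",w=C["world_to_cam"],k=C["intrinsics"]);ring(im,C,98)
hsv=cv2.cvtColor(im,cv2.COLOR_BGR2HSV);m=cv2.inRange(hsv,(135,100,50),(165,255,255));n,l,s,c=cv2.connectedComponentsWithStats(m)
for i in range(1,n):
    if s[i,4]>80: x,y,w,h,_=s[i];print("purple",s[i].tolist(),ray(C,x+w/2,y+h-.97*w/2,98).round(1))
m=cv2.inRange(hsv,(5,150,120),(18,255,255));n,l,s,c=cv2.connectedComponentsWithStats(m)
for i in range(1,n):
    if s[i,4]>80: x,y,w,h,_=s[i];print("orange",s[i].tolist(),ray(C,x+w/2,y+h/2,60).round(1))
plan(455,319,240,77.5,7)
cv2.imwrite("pics/w12c.png",im[60:360,180:480])
E
```

```text
15.9 [537.2  10.3 238.8] [1.7995e+02 1.0000e-02 1.0077e+02] [-0.6 -0.2 -0.9] 0.701
ring [484, 130, 39, 66, 366] [653.5  66.   98. ]
ring [310, 210, 21, 25, 390] [536.3   9.4  98. ]
ring [310, 279, 22, 28, 431] [546.8 -44.4  98. ]
purple [311, 175, 21, 24, 353] [532.2  34.7  98. ]
purple [313, 248, 20, 26, 379] [543.6 -19.3  98. ]
orange [309, 131, 28, 27, 295] [528.   62.6  60. ]
[45.5, -3.2, -0.3] [-0.0, 0.0, 3.3]
[45.2, -5.8, -0.3] [-0.0, 0.0, 3.3]
[44.8, -8.4, -0.3] [-0.0, 0.0, 3.3]
[44.3, -11.0, -0.3] [-0.0, 0.0, 3.3]
[43.6, -13.6, -0.3] [-0.0, 0.0, 3.3]
[42.7, -16.0, -0.3] [-0.0, 0.0, 3.3]
[41.8, -18.5, -0.3] [-0.0, 0.0, 3.3]
```

View pics/w12c.png

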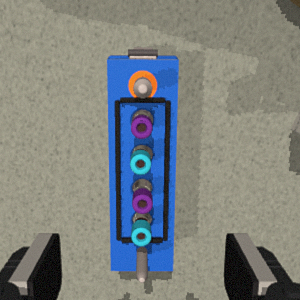

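Blue caps now sit in pockets 3 (140,162) and 1 (140,235), and the purple ones are untouched at (142,127) and (142,203). Going to the hood.

>>> {"method": "servo_tool", "body": {"rows": [[80,[45,-3,0],[0,0,3.3]],[80,[45,-6,0],[0,0,3.3]],[80,[45,-8,0],[0,0,3.3]],[80,[44,-11,0],[0,0,3.3]],[80,[44,-14,0],[0,0,3.3]],[80,[43,-16,0],[0,0,3.3]],[80,[42,-18,0],[0,0,3.3]],[80,[0,0,0],[0,0,0]]]}}

```text
clock: 16.95
eef_pos: [454.9, 321.1, 236.5]
tcp_rot: [-3.139, 0.002, 1.358]
contact_force: [-0.1, -0.8, -0.8]
opening: 0.937
```

>>> {"method": "servo_tool", "body": {"rows": [[80,[0,0,0],[0,0,0]],[80,[0,0,0],[0,0,0]]]}}

```text
clock: 17.2
eef_pos: [456.4, 317.9, 237.7]
tcp_rot: [-3.141, 0.001, 1.355]
contact_force: [0.8, 0.2, 0.2]
opening: 0.935
```

```bash
cat >> h.py <<'E'
def hood_pose():
    st();C=get_calibration("wrist");im=grab_frame("wrist");m=trace("wrist","hood")[0]["mask"].astype(np.uint8)
    c=max(cv2.findContours(m,cv2.RETR_EXTERNAL,cv2.CHAIN_APPROX_NONE)[0],key=cv2.contourArea)[:,0]
    W=np.array([ray(C,*q,58)[:2] for q in c]).astype(np.float32)
    (cx,cy),(a,b),an=cv2.minAreaRect(W);P=cv2.boxPoints(((cx,cy),(a,b),an));print("hood",cx,cy,a,b,an,P.round(1).tolist())
    return im,C
E
python3 - <<'E'
from h import *
im,C=hood_pose();cv2.imwrite("pics/w13.png",im)
hsv=cv2.cvtColor(im,cv2.COLOR_BGR2HSV);m=cv2.inRange(hsv,(5,150,120),(18,255,255));n,l,s,c=cv2.connectedComponentsWithStats(m)
for i in range(1,n):
    if s[i,4]>80: print("orange",s[i].tolist(),ray(C,*c[i],58).round(1))
m=cv2.inRange(hsv,(0,0,190),(179,60,255))
for row in range(90,300,15):
    xs=np.where(m[row,200:450])[0]; print(row,(xs.min()+200,xs.max()+200) if len(xs) else None)
st()
E
```

```text
17.2 [456.4 317.9 237.7] [-1.7996e+02  6.0000e-02  7.7630e+01] [0.8 0.2 0.2] 0.935
hood 453.9582214355469 324.983154296875 170.32232666015625 44.68077087402344 77.39373779296875 [[413.6000061035156, 246.8000030517578], [457.20001220703125, 237.0], [494.29998779296875, 403.20001220703125], [450.70001220703125, 413.0]]
orange [301, 107, 34, 22, 698] [468.4 389.6  58. ]
90 None
105 (np.int64(289), np.int64(346))
120 (np.int64(290), np.int64(346))
135 (np.int64(290), np.int64(345))
150 (np.int64(290), np.int64(345))
165 (np.int64(290), np.int64(345))
180 (np.int64(291), np.int64(344))
195 (np.int64(291), np.int64(344))
210 (np.int64(291), np.int64(343))
225 (np.int64(291), np.int64(343))
240 (np.int64(292), np.int64(343))
255 (np.int64(292), np.int64(342))
270 (np.int64(292), np.int64(342))
285 (np.int64(292), np.int64(342))
17.3 [456.7 318.1 238.1] [-1.7999e+02  2.0000e-02  7.7610e+01] [ 0.3  0.2 -1. ] 0.935
```

The hood is at (454,325) with its y axis at 77.4°, matching the tool. Going down and gripping across the ribs.

>>> {"method": "servo_tool", "body": {"rows": [[80,[6,-4,40],[0,0,0]],[80,[0,0,50],[0,0,0]],[80,[0,0,50],[0,0,0]],[80,[0,0,45],[0,0,0]],[80,[0,0,22],[0,0,0]],[80,[0,0,8],[0,0,0]],[80,[0,0,0],[0,0,0]]]}}

```text
clock: 18.18
eef_pos: [454.1, 325.6, 23.5]
tcp_rot: [-3.142, 0.0, 1.355]
contact_force: [0.1, -0.4, 0.7]
opening: 0.937
```

>>> {"method": "servo_tool", "body": {"rows": [[38,[0,0,0],[0,0,0]],[38,[0,0,0],[0,0,0]],[38,[0,0,0],[0,0,0]],[38,[0,0,0],[0,0,0]],[38,[0,0,0],[0,0,0]]], "force": 60}}

```text
clock: 18.8
eef_pos: [454.4, 326.3, 24.5]
tcp_rot: [3.14, -0.001, 1.356]
contact_force: [-0.9, -0.9, 6.4]
opening: 0.508
```

>>> {"method": "servo_tool", "body": {"rows": [[38,[0,0,-10],[0,0,0]],[38,[0,0,-30],[0,0,0]],[38,[0,0,-50],[0,0,0]],[38,[0,0,-50],[0,0,0]],[38,[0,0,-30],[0,0,0]],[38,[0,0,0],[0,0,0]]]}}

```text
clock: 19.55
eef_pos: [454.9, 326.7, 196.2]
tcp_rot: [3.138, -0.004, 1.356]
contact_force: [0.5, 0.4, -2.0]
opening: 0.506
```

```bash
python3 - <<'E'
from h import *
st();C=get_calibration("wrist");im=grab_frame("wrist");cv2.imwrite("pics/w14.png",im)
t=sense()["eef_pos"];hsv=cv2.cvtColor(im,cv2.COLOR_BGR2HSV)
m=cv2.inRange(hsv,(5,150,120),(18,255,255));n,l,s,c=cv2.connectedComponentsWithStats(m)
for i in range(1,n):
    if s[i,4]>80: print("orange",s[i].tolist(),(ray(C,*c[i],t[2]+33.5)-t).round(1))
m=cv2.inRange(hsv,(0,0,185),(179,60,255))
for row in range(0,480,30):
    xs=np.where(m[row,120:520])[0]; print(row,(xs.min()+120,xs.max()+120,len(xs)) if len(xs) else None)
st();plan(540.5,-5.3,195,100.4,8)
E
```

```text
19.55 [454.9 326.7 196.2] [179.8   -0.22  77.68] [ 0.5  0.4 -2. ] 0.506
orange [273, 103, 102, 64, 6246] [15.4 64.2 33.5]
0 None
30 None
60 None
90 (np.int64(239), np.int64(406), 168)
120 (np.int64(241), np.int64(405), 62)
150 (np.int64(242), np.int64(404), 62)
180 (np.int64(243), np.int64(402), 160)
210 (np.int64(245), np.int64(400), 151)
240 (np.int64(246), np.int64(398), 150)
270 (np.int64(248), np.int64(396), 147)
300 (np.int64(249), np.int64(395), 143)
330 (np.int64(251), np.int64(393), 142)
360 (np.int64(273), np.int64(390), 116)
390 (np.int64(324), np.int64(389), 66)
420 (np.int64(249), np.int64(252), 4)
450 None
19.6 [453.9 326.  194.2] [ 1.7992e+02 -9.0000e-02  7.7680e+01] [-0.1  0.3 -2.5] 0.506
[-38.2, 19.4, -0.1] [0.0, -0.0, -2.8]
[-39.0, 17.5, -0.1] [0.0, -0.0, -2.8]
[-39.9, 15.6, -0.1] [0.0, -0.0, -2.8]
[-40.6, 13.6, -0.1] [0.0, -0.0, -2.8]
[-41.2, 11.6, -0.2] [0.0, -0.0, -2.8]
[-41.7, 9.6, -0.1] [0.0, -0.0, -2.8]
[-42.1, 7.6, -0.2] [0.0, -0.0, -2.8]
[-42.5, 5.5, -0.1] [0.0, -0.0, -2.8]
```

View pics/w14.png

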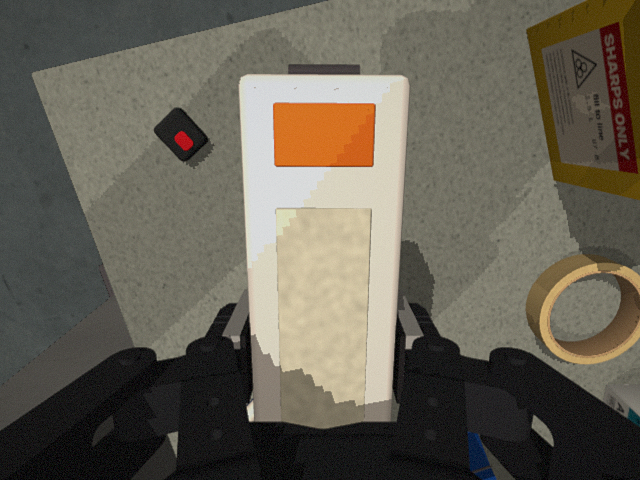

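The hood is held level in the fingers, orange mark at (324,135), midline at col 322, end edge at row 76. I'll carry it over the carrier and recompute its centre along its length from image w13, leaving out the latch tab.

>>> {"method": "servo_tool", "body": {"rows": [[38,[-38,19,0],[0,0,-2.8]],[38,[-39,18,0],[0,0,-2.8]],[38,[-40,16,0],[0,0,-2.8]],[38,[-41,14,0],[0,0,-2.8]],[38,[-41,12,0],[0,0,-2.8]],[38,[-42,10,0],[0,0,-2.8]],[38,[-42,8,0],[0,0,-2.8]],[38,[-42,5,0],[0,0,-2.8]]]}}

```text
clock: 20.6
eef_pos: [540.8, -6.8, 191.3]
tcp_rot: [-3.139, -0.001, 1.748]
contact_force: [0.2, -0.9, -2.2]
opening: 0.506
```

>>> {"method": "servo_tool", "body": {"rows": [[38,[0,0,0],[0,0,0]],[38,[0,0,0],[0,0,0]]]}}

```text
clock: 20.85
eef_pos: [540.7, -5.2, 191.9]
tcp_rot: [-3.139, -0.001, 1.745]
contact_force: [-0.3, 0.1, -2.6]
opening: 0.511
```

```bash
python3 - <<'E'
from h import *
st()
def rel(u,v,h,): # tool-frame (d along tool x, e along tool y) of pixel at height h over TCP, nominal camera
    C=get_calibration("wrist");s=sense();R=Ro.from_euler("xyz",s["tcp_rot"]);t=s["eef_pos"]
    return R.inv().apply(ray(C,u,v,t[2]+h)-t)[:2].round(1)
im=cv2.imread("pics/w13.png")
for col in(300,317,335):
    print(col,"top",im[88:112,col].tolist()[::1][:24:2],"bot",[ (r,im[r,col].tolist()) for r in range(286,320,3)])
im=cv2.imread("pics/w14.png");print([(r,im[r,260].tolist()) for r in range(66,90,2)])
h=58-237.7
for v in(97,100,103,118,295,300,305):print(v,rel(317.5,v,h))
for v in(70,73,76,135):print("held",v,rel(322.5,v,33.5))
E
```

```text
20.85 [540.7  -5.2 191.9] [-1.7985e+02 -5.0000e-02  1.0000e+02] [-0.3  0.1 -2.6] 0.511
300 top [[117, 132, 134], [112, 130, 130], [114, 130, 131], [115, 130, 130], [117, 134, 134], [229, 236, 236], [236, 233, 232], [235, 234, 232], [236, 233, 232], [235, 232, 229], [243, 237, 233], [245, 236, 232]] bot [(286, [208, 225, 232]), (289, [209, 226, 233]), (292, [212, 227, 233]), (295, [208, 226, 233]), (298, [211, 228, 234]), (301, [211, 229, 236]), (304, [124, 139, 143]), (307, [130, 148, 149]), (310, [124, 142, 142]), (313, [127, 145, 146]), (316, [135, 152, 155]), (319, [138, 155, 157])]
317 top [[115, 129, 127], [112, 126, 129], [71, 73, 76], [79, 75, 81], [69, 73, 77], [232, 239, 236], [234, 233, 232], [235, 234, 233], [237, 234, 233], [208, 210, 219], [32, 121, 229], [39, 129, 231]] bot [(286, [207, 224, 232]), (289, [207, 224, 232]), (292, [212, 227, 234]), (295, [212, 228, 235]), (298, [211, 228, 234]), (301, [212, 229, 235]), (304, [93, 103, 110]), (307, [86, 97, 96]), (310, [81, 91, 90]), (313, [126, 142, 146]), (316, [129, 148, 151]), (319, [132, 148, 152])]
335 top [[112, 128,
[... 253 characters left out ...]
[209, 227, 233]), (295, [211, 229, 235]), (298, [207, 228, 233]), (301, [206, 227, 234]), (304, [95, 112, 117]), (307, [72, 84, 82]), (310, [78, 89, 91]), (313, [130, 149, 148]), (316, [140, 155, 161]), (319, [127, 146, 144])]
[(66, [103, 119, 118]), (68, [101, 114, 117]), (70, [97, 109, 112]), (72, [101, 115, 114]), (74, [149, 169, 180]), (76, [199, 210, 212]), (78, [204, 213, 210]), (80, [210, 213, 213]), (82, [216, 215, 211]), (84, [216, 216, 213]), (86, [219, 215, 213]), (88, [214, 213, 211])]
97 [87.5 -3.5]
100 [85.4 -3.6]
103 [83.3 -3.6]
118 [72.5 -3.6]
295 [-71.1  -4. ]
300 [-75.7  -4.1]
305 [-80.3  -4.1]
held 70 [80.6  0.3]
held 73 [79.9  0.3]
held 76 [79.2  0.3]
held 135 [65.   0.3]
```

```bash
python3 - <<'E'
from h import *
d=np.load("car2.npz");C=dict(world_to_cam=d["w"],intrinsics=d["k"]);im=cv2.imread("pics/w12.png");hsv=cv2.cvtColor(im,cv2.COLOR_BGR2HSV)
m=cv2.inRange(hsv,(100,150,90),(122,255,255))
L=[];R=[]
for r in range(125,320,5):
    xs=np.where(m[r,270:380])[0]
    if len(xs)>10: L.append((xs.min()+270,r));R.append((xs.max()+271,r))
for nm,E in(("L",L),("R",R)):
    W=np.array([ray(C,*q,60)[:2] for q in E]);vx,vy,x0,y0=cv2.fitLine(W.astype(np.float32),cv2.DIST_HUBER,0,.01,.01).ravel()
    s=(-5.3-y0)/vy;print(nm,"yaw",np.degrees(np.arctan2(vy,vx))%180-90,"x at y=-5.3:",x0+s*vx,E[0],E[len(E)//2],E[-1])
for col in(292,300,340,350):
    rs=np.where(m[90:345,col])[0]+90
    if len(rs): print(col,rs.min(),rs.max()+1,ray(C,col,rs.min(),60).round(1),ray(C,col,rs.max()+1,60).round(1))
# seal frame (black, top 65)
k=((hsv[...,2]<60)).astype(np.uint8);k[:,:285]=0;k[:,360:]=0;k[:145]=0;k[310:]=0
n,l,s,c=cv2.connectedComponentsWithStats(k);i=1+np.argmax(s[1:,4]);x,y,w,h,_=s[i];print("seal",s[i].tolist(),ray(C,x+w/2,y,65).round(1),ray(C,x+w/2,y+h,65).round(1))
E
```

```text
L yaw 10.56633 x at y=-5.3: 513.18884 (np.int64(287), 125) (np.int64(289), 220) (np.int64(291), 315)
R yaw 10.52224 x at y=-5.3: 567.6417 (np.int64(358), 125) (np.int64(356), 220) (np.int64(353), 315)
292 116 331 [501.3  78.7  60. ] [531.1 -97.1  60. ]
300 116 331 [507.2  79.8  60. ] [537.9 -95.8  60. ]
340 116 331 [536.6  85.4  60. ] [571.9 -89.4  60. ]
350 116 331 [544.   86.8  60. ] [580.5 -87.7  60. ]
seal [295, 157, 55, 146, 1424] [529.3  53.6  65. ] [551.7 -64.1  65. ]
```

Carrier centre comes out at (540.4,-5.3), yaw 10.5°, with edges, seal and ring agreeing. The hood centre is about 2.9 mm behind the TCP along tool x. Aligning and lowering to just above the dowels.

>>> {"method": "servo_tool", "body": {"rows": [[38,[3,-0.5,15],[0,0,-0.5]],[38,[0,0,20],[0,0,0]],[38,[0,0,12],[0,0,0]],[38,[0,0,5],[0,0,0]],[38,[0,0,0],[0,0,0]],[38,[0,0,0],[0,0,0]]]}}

```text
clock: 21.6
eef_pos: [541.2, -2.5, 141.8]
tcp_rot: [3.141, 0.0, 1.755]
contact_force: [0.0, -0.2, -2.7]
opening: 0.51
```

```bash
python3 - <<'E'
from h import *
st();im=grab_frame("scene");C=get_calibration("scene");st();st()
c=np.array([540.4,-5.3]);a=np.radians(10.5);y=np.array([-np.sin(a),np.cos(a)])
cv2.imwrite("pics/s15.png",im)
z=sense()["eef_pos"][2]-24.5
out=cv2.resize(im[150:310,270:390],None,fx=5,fy=5,interpolation=cv2.INTER_CUBIC)[:600];cv2.imwrite("pics/s15c.png",out)
x=np.array([y[1],-y[0]])
for nm,p in(("thick top",[*(c+69*y),110]),("thin top",[*(c-69*y),110]),("hood corner -x+y",[*(c+84*y-22*x),z]),("hood corner -x-y",[*(c-84*y-22*x),z])):print(nm,((proj(C,p)-[270,150])*5).round(0))
E
```

```text
21.6 [541.2  -2.5 141.8] [1.7995e+02 1.0000e-02 1.0057e+02] [ 0.  -0.2 -2.7] 0.51
21.65 [541.2  -2.6 141.9] [1.7994e+02 1.0000e-02 1.0057e+02] [ 0.4  0.7 -2.1] 0.508
21.65 [541.2  -2.6 141.9] [1.7994e+02 1.0000e-02 1.0057e+02] [ 0.4  0.7 -2.1] 0.508
thick top [198. 367.]
thin top [380. 449.]
hood corner -x+y [148. 356.]
hood corner -x-y [370. 456.]
```

View pics/s15c.png

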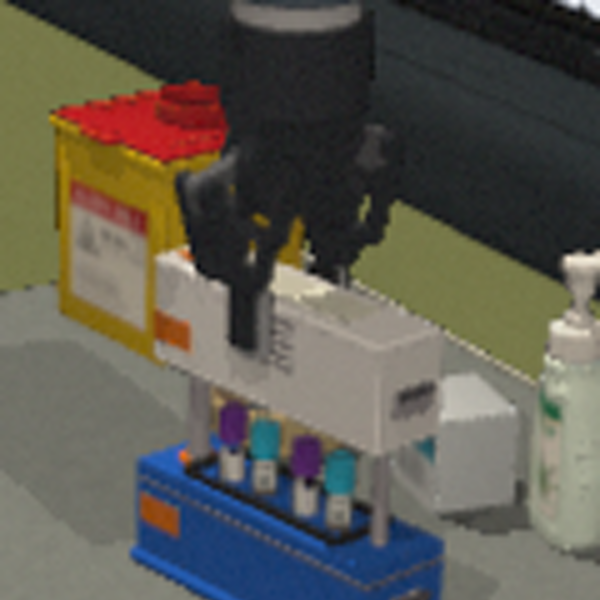

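The scene view shows the hood above the dowels, marks on the same end, all four caps upright. The TCP reads +1.5 mm in x from target, so I'll correct that and ease onto the dowel tips.

>>> {"method": "servo_tool", "body": {"rows": [[38,[0,-1.5,1],[0,0,0]],[38,[0,0,3],[0,0,0]],[38,[0,0,3],[0,0,0]],[38,[0,0,2],[0,0,0]],[38,[0,0,2],[0,0,0]],[38,[0,0,0],[0,0,0]]]}}

```text
clock: 22.4
eef_pos: [539.2, -2.9, 130.1]
tcp_rot: [-3.141, -0.0, 1.755]
contact_force: [0.3, -1.2, -2.4]
opening: 0.504
```

```bash
python3 -c "
from h import *
st();print(sense()['wrist_torque'])"
```

```text
22.4 [539.2  -2.9 130.1] [-179.98   -0.    100.57] [ 0.3 -1.2 -2.4] 0.504
[ 0.00207482  0.0131973  -0.00186345]
```

>>> {"method": "servo_tool", "body": {"rows": [[38,[0,0,2],[0,0,0]],[38,[0,0,2],[0,0,0]],[38,[0,0,2],[0,0,0]],[38,[0,0,0],[0,0,0]],[38,[0,0,0],[0,0,0]]]}}

```text
clock: 23.02
eef_pos: [539.3, -2.8, 124.3]
tcp_rot: [-3.142, -0.0, 1.755]
contact_force: [1.3, 1.0, -2.4]
opening: 0.506
```

```bash
python3 -c "
from h import *
st();print(sense()['wrist_torque'])"
```

```text
23.02 [539.3  -2.8 124.3] [-1.8000e+02 -1.0000e-02  1.0057e+02] [ 1.3  1.  -2.4] 0.506
[0.17792969 0.0187645  0.02111698]
```

>>> {"method": "servo_tool", "body": {"rows": [[38,[0,0,3],[0,0,0]],[38,[0,0,3],[0,0,0]],[38,[0,0,3],[0,0,0]],[38,[0,0,0],[0,0,0]],[38,[0,0,0],[0,0,0]]]}}

```text
clock: 23.65
eef_pos: [539.2, -2.8, 115.2]
tcp_rot: [-3.141, -0.0, 1.755]
contact_force: [0.2, 1.0, -2.8]
opening: 0.511
```

```bash
python3 -c "
from h import *
st();print(sense()['wrist_torque'])"
```

```text
23.65 [539.2  -2.8 115.2] [-1.7999e+02 -1.0000e-02  1.0057e+02] [ 0.2  1.  -2.8] 0.511
[ 0.28750946 -0.06946692  0.01209861]
```

Threaded on both dowels with only ~1 N lateral force. Continuing down to the seal.

>>> {"method": "servo_tool", "body": {"rows": [[38,[0,0,4],[0,0,0]],[38,[0,0,4],[0,0,0]],[38,[0,0,4],[0,0,0]],[38,[0,0,4],[0,0,0]],[38,[0,0,4],[0,0,0]],[38,[0,0,3],[0,0,0]],[38,[0,0,0],[0,0,0]]]}}

```text
clock: 24.52
eef_pos: [539.2, -2.9, 92.0]
tcp_rot: [-3.141, -0.0, 1.755]
contact_force: [1.3, 2.7, -3.3]
opening: 0.504
```

```bash
python3 -c "
from h import *
st();print(sense()['wrist_torque'])"
```

```text
24.52 [539.2  -2.9  92. ] [-179.99   -0.    100.57] [ 1.3  2.7 -3.3] 0.504
[ 0.40032716 -0.09093938  0.10401478]
```

>>> {"method": "servo_tool", "body": {"rows": [[38,[0,0,2],[0,0,0]],[38,[0,0,2],[0,0,0]],[38,[0,0,1.5],[0,0,0]],[38,[0,0,1],[0,0,0]],[38,[0,0,0],[0,0,0]],[38,[0,0,0],[0,0,0]]], "force": 90}}

```text
clock: 25.28
eef_pos: [539.4, -2.8, 86.0]
tcp_rot: [3.141, 0.0, 1.755]
contact_force: [-1.6, 1.5, 5.7]
opening: 0.501
```

>>> {"method": "servo_tool", "body": {"rows": [[38,[0,0,1],[0,0,0]],[38,[0,0,0],[0,0,0]],[38,[0,0,0],[0,0,0]]]}}

```text
clock: 25.65
eef_pos: [539.4, -2.9, 85.0]
tcp_rot: [3.141, 0.0, 1.755]
contact_force: [-2.6, 1.3, 6.2]
opening: 0.498
```

>>> {"method": "servo_tool", "body": {"rows": [[38,[0,0,1],[0,0,0]],[38,[0,0,0],[0,0,0]],[38,[0,0,0],[0,0,0]]]}}

```text
clock: 26.02
eef_pos: [539.4, -2.8, 84.6]
tcp_rot: [3.141, 0.0, 1.755]
contact_force: [-5.1, 2.0, 14.2]
opening: 0.503
```

>>> {"method": "servo_tool", "body": {"rows": [[38,[0,0,1],[0,0,0]],[38,[0,0,0],[0,0,0]],[38,[0,0,0],[0,0,0]]]}}

```text
clock: 26.4
eef_pos: [539.4, -2.9, 84.6]
tcp_rot: [3.141, 0.0, 1.755]
contact_force: [-8.4, 1.8, 25.7]
opening: 0.502
```

>>> {"method": "servo_tool", "body": {"rows": [[38,[0,0,0],[0,0,0]],[38,[0,0,0],[0,0,0]],[38,[0,0,0],[0,0,0]],[38,[0,0,0],[0,0,0]]]}}

```text
clock: 26.9
eef_pos: [539.4, -2.9, 84.6]
tcp_rot: [3.141, 0.0, 1.755]
contact_force: [-8.0, 1.1, 26.1]
opening: 0.505
```

```bash
python3 -c "
from h import *
st();print(sense()['wrist_torque']);s=sense()
if 12<s['contact_force'][2]<38 and s['eef_pos'][2]<85: sign_off();print('signed');st()"
```

```text
26.9 [539.4  -2.9  84.6] [1.7998e+02 1.0000e-02 1.0057e+02] [-8.   1.1 26.1] 0.505
[0.39113849 1.43306274 0.0095423 ]
the job is handed in; nothing more can be done
signed
the job is handed in; nothing more can be done
```

The tube carrier is loaded and closed, and I handed it in at about 26.9 s with the arm still gripping the white hood and pressing it shut.

- **Tubes:** I put the two blue-capped tubes in pockets 1 and 3. The purple-capped tubes stayed in pockets 2 and 4. All four caps looked upright in the last pictures, taken before the hood went down.
- **Hood:** It went over both dowels with its orange mark at the carrier's orange end, with only about 1–3 N of sideways force on the way down.
- **Press:** I pushed until the hood stopped moving. The tool height stayed at 84.6 mm while the push rose from 14 to 26 N, which is past the 8 N needed to close the seal. It then held steady at 26 N for the next 0.5 s.

**Not confirmed:**
- At the end there was a steady 8 N sideways force and a 1.4 N·m moment at the wrist, from a slight misfit in the grip or sockets.
- I had used all my picture views, so I judged the halves fully together from force and height, not from a picture of the joint.

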